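# Set up the valve leak tester

### The arm

A 7-joint arm with a two-finger parallel gripper is mounted at the origin on the work surface. World frame = base frame: x ahead of the robot, y to its left, z up, the work surface at z = 0. Lengths are in mm, angles in rad, forces in N, time in s.
With the tool pointing down it reaches from about 425 to 925 mm from the base axis. Payload 6.8 kg.
Tool frame: the origin (TCP) lies midway between the tips of the shut fingers; the grasp point (between the pads) lies 19 mm behind it (pinch_z is the distance from the TCP to the grasp point, in mm); z points along the fingers, y is the direction in which the jaws open and shut (so a half turn about z gives the same grasp; the last joint's range is limited). The gripper opens to 88 mm and grips with 3 to 60 N. Pads are 20 mm wide; open, the fingers measure 115 mm over their backs; the gripper's body (75 mm by 178 mm) begins 61 mm behind the grasp point.
Start: joints at [-1.412, 0.477, 0.022, 1.555, -0.011, 1.109, -0.083], TCP at [177.956, 651.137, 222.664] pointing down, gripper open.
Joint ranges: [-2.96, 2.96], [-0.34, 2.1], [-1.41, 1.46], [0.24, 2.44], [-1.37, 4.51], [0.17, 1.92], [-2.96, 2.96]. Speed limits (rad/s): [2.39, 2.39, 3.14, 3.14, 3.14, 3.14, 3.14].

### API

Orientations are given as a unit quaternion [w, x, y, z].
In Python, from cell import get_obs, read_camera, get_calibration, close_job, regions_of, spot_point, pinch_z gives the robot as it stands.
- The arm moves only by the shell command python3 -m pendant 'ROWS' [OPENING]. ROWS is JSON, a list of rows, each a list of 2 entries, a list of its own where there are three numbers: the shift along the tool's x, y, z in mm, then the turn, a rotation vector about the tool's x, y, z in degrees. A call has 1 to 8 rows; each row is the pose to reach, as a shift and turn from the pose commanded when the call began, along the tool's axes at that moment; what a row does not reach only later rows make up. A row lasts 1/10 s, in which the tool goes at most 50 mm and 8.59 degrees, less where a joint would pass 70% of its speed; a pose out of reach is approached as far as the arm can. A call with a gripper value outside its range is refused whole. OPENING is the opening, from -1 (shut) to 1 (fully open), set as the call begins (- or left out, the last holds). The fingers move at their own pace and stop on an object; the grip force is fixed at half the most. Time passes only in rows, so rows that repeat a pose let the fingers close. It gives the time, the measured TCP pose, the force and the opening at its end, in the units of the state.
- get_obs(): the state, without advancing time (a new reading comes with each control period).
- read_camera(name): name is "side" or "top" or "wrist"; returns the picture (480x640x3 uint8, red, green, blue); there is no depth.
- get_calibration(name): a dict with "intrinsics" (3x3 intrinsics, pixels), "rvec" (rotation vector, rad) and "tvec" (3), from world to camera coordinates, as OpenCV has them; the wrist camera has in their place "mount" (4x4, takes a point from camera to tool coordinates, whose origin is the TCP and whose axes are the flange's). Camera axes: x right, y down, z forward; pixel columns grow to the right and rows downward; lengths in mm; the calibration is good to about 2 mm. A picture is of the moment at which its call begins: read the wrist's pose just before it. get_calibration takes no time and is no camera call.
- close_job(): hands the job in, once; it reports no verdict.
Trained networks look in the newest picture that a camera, given by its name, has taken for a name from the list of things; names that differ only in an ending like _2 or _b are one class to them, and where a whole thing is asked for, a point or a joint stands for the part that bears it (a point fixed in the world has none). Each returns a list of dicts, best first, with "score" (0 to 1); they miss things now and then, are a little off and sometimes report something else, mostly with a low value. They report only what shows in the picture. A call takes as long as a camera call. They do not tell look-alikes from the thing itself.
- regions_of(label, camera): "pixels" (480x640 bool, what is visible of it).
- spot_point(label, camera): "point" ([x, y, z] in mm, in the coordinates of the camera as it stood for that picture, good to about 4 mm: a listed point, or the origin of a listed thing).
The state is a dict: "clock": time; "q": joint angles; "dq": joint speeds; "effort": joint torques, N m; "position": TCP position; "ee_rot": TCP orientation; "contact_force": force on the tool from outside, world axes, zero at the start; "moment": the same for the moment, N m; "opening": opening from 0.0 (shut) to 1.0 (fully open).
Only numpy, scipy, OpenCV 4.12 (cv2) and the standard library are available. Lean on these libraries where they do the work, as an engineer would, in place of code of your own. Each camera call takes 0.05 s, during which the arm holds its last target.

### The job

Get the leak tester ready for a run: swing its clear hood up by the black knob until it stays open by itself, and let go of it. With the hood open, set the five little switches to the pattern on the tag strip (tip a switch fully away from you, towards its tag, if the tag is green; fully towards you if the tag is black) and lay every valve from the blue tray flat in a cradle of its own, any cradle, body between the pins. Then swing the hood fully shut, with switches and valves still as set, and leave the jar and the blue can where they are.

Things in the scene. Friction and masses are not known exactly. Their poses are not given: they have to be found in the camera images.
- tester: Fixed grey leak tester; deck 225 (its x) x 320 mm (y), top 35 mm above the bench. Origin at bench level near its middle; x away from the robot, y left, z up. Along x: switches at -60 mm, tag strip -30, four cradles +40, hood's hinge line at +105 mm, 50 mm above the bench, along y. Behind, at 157 to 193 mm, a gauge box 77 mm high.
- hood (a joint): Hood hinge (rad): 0 shut, 1.55 fully open. Clear box-shaped hood with yellow edges, 200 x 324 mm, top 47 mm above the hinge, 0.4 kg; covers the deck, swings up and away from the robot, then stands 300 mm tall. Damped over-centre spring: below about 0.8 rad it swings shut, above 0.95 open, by itself in 1 to 3 s; 3 to 5 N at the knob starts it from either end.
- hood_knob (a point): Centre of the hood's black barrel knob, 24 mm diameter, 30 mm long across (flat ends along the tester's y), on an 8 mm rod in front of the hood, half-way across (tester's y = 0). Hood shut: 235 mm nearer the robot than the hinge line and 20 mm above it (70 mm above the bench); it swings about that line with the hood. Free space at both ends for fingers.
- sw0_nub (a point): Switch 0, leftmost (seen from the robot): point near the top of a white toggle paddle 8 mm thick, 10 mm wide, 28 mm long, 28 mm from the next. It pivots 37 mm above the bench on the tester's y at x = -60 mm, this point 20 mm from the pivot; leans 0.4 rad: off = to the robot (point at x = -68 mm), on = away, to its tag (x = -52 mm). Falls to the nearer end (under 1 N).
- sw1_nub (a point): Switch 1, second from the left: point near the top of a white toggle paddle 8 mm thick, 10 mm wide, 28 mm long, 28 mm from the next. It pivots 37 mm above the bench on the tester's y at x = -60 mm, this point 20 mm from the pivot; leans 0.4 rad: off = to the robot (point at x = -68 mm), on = away, to its tag (x = -52 mm). Falls to the nearer end (under 1 N).
- sw2_nub (a point): Switch 2, middle: point near the top of a white toggle paddle 8 mm thick, 10 mm wide, 28 mm long, 28 mm from the next. It pivots 37 mm above the bench on the tester's y at x = -60 mm, this point 20 mm from the pivot; leans 0.4 rad: off = to the robot (point at x = -68 mm), on = away, to its tag (x = -52 mm). Falls to the nearer end (under 1 N).
- sw3_nub (a point): Switch 3, second from the right: point near the top of a white toggle paddle 8 mm thick, 10 mm wide, 28 mm long, 28 mm from the next. It pivots 37 mm above the bench on the tester's y at x = -60 mm, this point 20 mm from the pivot; leans 0.4 rad: off = to the robot (point at x = -68 mm), on = away, to its tag (x = -52 mm). Falls to the nearer end (under 1 N).
- sw4_nub (a point): Switch 4, rightmost: point near the top of a white toggle paddle 8 mm thick, 10 mm wide, 28 mm long, 28 mm from the next. It pivots 37 mm above the bench on the tester's y at x = -60 mm, this point 20 mm from the pivot; leans 0.4 rad: off = to the robot (point at x = -68 mm), on = away, to its tag (x = -52 mm). Falls to the nearer end (under 1 N).
- tag_green0: Green tag, 16 x 20 mm, 3 mm thick, fixed flat on the strip just beyond one of the five switches (same y in the tester's frame); which one varies. Green means this switch must be on. Origin at its underside's centre.
- tag_green1: Green tag, 16 x 20 mm, 3 mm thick, fixed flat on the strip just beyond one of the five switches (same y in the tester's frame); which one varies. Green means this switch must be on. Origin at its underside's centre.
- tag_green2: Green tag, 16 x 20 mm, 3 mm thick, fixed flat on the strip just beyond one of the five switches (same y in the tester's frame); which one varies. Green means this switch must be on. Origin at its underside's centre.
- tag_black0: Black tag, 16 x 20 mm, 3 mm thick, fixed flat on the strip just beyond one of the five switches (same y in the tester's frame); which one varies. Black means this switch must be off. Origin at its underside's centre.
- tag_black1: Black tag, 16 x 20 mm, 3 mm thick, fixed flat on the strip just beyond one of the five switches (same y in the tester's frame); which one varies. Black means this switch must be off. Origin at its underside's centre.
- cradle0 (a point): Cradle 0, leftmost (seen from the robot): where the centre of a valve lying in it comes, 15 mm above the deck; x along the valve. Black patch with four upright steel pins, 8 mm thick, 24 mm high, at +-26 mm in x and +-16 mm in y: the body goes between the pin pairs (14 mm play along x), each stub between two pins (24 mm gap). Cradles 76 mm apart.
- cradle1 (a point): Cradle 1, second from the left: where the centre of a valve lying in it comes, 15 mm above the deck; x along the valve. Black patch with four upright steel pins, 8 mm thick, 24 mm high, at +-26 mm in x and +-16 mm in y: the body goes between the pin pairs (14 mm play along x), each stub between two pins (24 mm gap). Cradles 76 mm apart.
- cradle2 (a point): Cradle 2, second from the right: where the centre of a valve lying in it comes, 15 mm above the deck; x along the valve. Black patch with four upright steel pins, 8 mm thick, 24 mm high, at +-26 mm in x and +-16 mm in y: the body goes between the pin pairs (14 mm play along x), each stub between two pins (24 mm gap). Cradles 76 mm apart.
- cradle3 (a point): Cradle 3, rightmost: where the centre of a valve lying in it comes, 15 mm above the deck; x along the valve. Black patch with four upright steel pins, 8 mm thick, 24 mm high, at +-26 mm in x and +-16 mm in y: the body goes between the pin pairs (14 mm play along x), each stub between two pins (24 mm gap). Cradles 76 mm apart.
- valve0_center (a point): Centre of an inline valve: square brass body 30 x 30 x 30 mm, copper stub of 16 mm diameter to each end, 90 mm long in all (its x), 0.25 kg. May lie on any of its four sides. Starts flat in a compartment (127 x 92 mm, at most one valve each) of the fixed blue 2 x 2 tray left of the tester, 15 mm high, floor 5 mm. May be absent.
- valve1_center (a point): Centre of an inline valve: square brass body 30 x 30 x 30 mm, copper stub of 16 mm diameter to each end, 90 mm long in all (its x), 0.25 kg. May lie on any of its four sides. Starts flat in a compartment (127 x 92 mm, at most one valve each) of the fixed blue 2 x 2 tray left of the tester, 15 mm high, floor 5 mm. May be absent.
- valve2_center (a point): Centre of an inline valve: square brass body 30 x 30 x 30 mm, copper stub of 16 mm diameter to each end, 90 mm long in all (its x), 0.25 kg. May lie on any of its four sides. Starts flat in a compartment (127 x 92 mm, at most one valve each) of the fixed blue 2 x 2 tray left of the tester, 15 mm high, floor 5 mm. May be absent.
- valve3_center (a point): Centre of an inline valve: square brass body 30 x 30 x 30 mm, copper stub of 16 mm diameter to each end, 90 mm long in all (its x), 0.25 kg. May lie on any of its four sides. Starts flat in a compartment (127 x 92 mm, at most one valve each) of the fixed blue 2 x 2 tray left of the tester, 15 mm high, floor 5 mm. May be absent.
- paste_jar: Bystander: jar, 64 mm diameter, 80 mm tall, loose on the bench. Origin at its foot.
- oil_can: Bystander: blue can, 66 mm diameter, 120 mm tall, loose on the bench. Origin at its foot.
- tray: Fixed blue plastic tray with four open compartments (2 x 2), 270 mm (its x) by 200 mm, 15 mm high, walls and floor 5 mm. Origin under its centre.
Mind the look-alikes: they are no part of the job. What is shaped like the part that bears valve1_center but pink or red is not meant.

How it is judged:
By the outcome, as a careful person would: the job done as asked, in the order asked, and still so for the second after the job is handed in, with the robot touching nothing.
Of valve0, valve1, valve2, valve3 only 3 to 4 are there at a start; the rules pass over those that are not, and their reading is None.
At some moment in a run one of valve0, valve1, valve2, valve3 may be knocked a few centimetres aside while the robot is not near it.
Once in a run the grip may slacken for a moment while it holds something.
It also fails if it takes over 210 s, if anything falls off the work surface, if the arm or the gripper's body presses on something with over 40 N, if the wrist force passes 120 N, or if a joint passes its speed limit or range.

## Working session

There is one attempt and no reset: what is moved stays moved. The work goes in short steps, Python scripts to look and compute and a shell command to move; the robot and the scene stay as the last step left them, time stands still between calls to the robot, and variables do not carry over. Pictures are saved under pics/ and viewed, and the job is handed in when it is done.

```bash
ls; mkdir -p pics; python3 - <<'E'
from cell import *
import cv2
print(get_obs()); print(pinch_z if not callable(pinch_z) else pinch_z())
for n in ["side","top","wrist"]:
    im=read_camera(n); cv2.imwrite(f"pics/a_{n}.png",im[:,:,::-1]); print(n,get_calibration(n))
E
```

```text
pics
{'clock': 0.0, 'q': array([-1.41208215,  0.47776619,  0.02233067,  1.5564264 , -0.01148793,
        1.10923846, -0.08310169]), 'dq': array([ 0.00059761, -0.00071614, -0.00121738,  0.00021906,  0.00059689,
       -0.00156663, -0.00139194]), 'effort': array([ 4.00048893e-04, -5.82841158e+01,  1.53436214e+00, -2.72613788e+01,
       -5.44896733e-02,  1.70000503e-02,  1.66039540e-04]), 'position': array([177.82987907, 650.56075312, 221.71483499]), 'ee_rot': array([-4.80425387e-05,  1.32995018e-01,  9.91116337e-01, -8.53797598e-04]), 'contact_force': array([-0.24613895,  0.43225411, -0.09019521]), 'moment': array([-0.01239812,  0.02794882, -0.0419767 ]), 'opening': 0.9974857890013524}
18.700000000000003
side {'intrinsics': array([[490.63875234,   0.        , 321.6600802 ],
       [  0.        , 490.63875234, 237.5192319 ],
       [  0.        ,   0.        ,   1.        ]]), 'rvec': array([ 0.82861376, -2.63440851,  1.00380242]), 'tvec': array([486.21794499, 326.02466355, 776.99333148])}
top {'intrinsics': array([[441.00463362,   0.        , 313.55573065],
       [  0.        , 441.00463362, 238.55078499],
       [  0.        ,   0.        ,   1.        ]]), 'rvec': array([ 2.17155497, -2.17417606,  0.17883936]), 'tvec': array([-58.31191456, 616.13824704, 947.05538749])}
wrist {'intrinsics': array([[412.68988252,   0.        , 315.1330133 ],
       [  0.        , 412.68988252, 238.83764548],
       [  0.        ,   0.        ,   1.        ]]), 'mount': array([[-4.05761171e-04, -9.52877448e-01, -3.03355244e-01,
         8.38656926e+01],
       [ 9.99999823e-01, -5.18737578e-04,  2.91843451e-04,
         1.14571410e-01],
       [-4.35452808e-04, -3.03355071e-01,  9.52877490e-01,
        -1.61881200e+02],
       [ 0.00000000e+00,  0.00000000e+00,  0.00000000e+00,
         1.00000000e+00]])}
```

View pics/a_top.png

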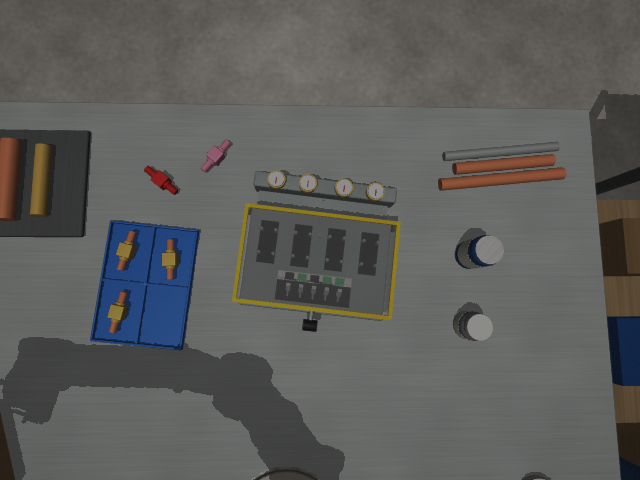

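View pics/a_side.png

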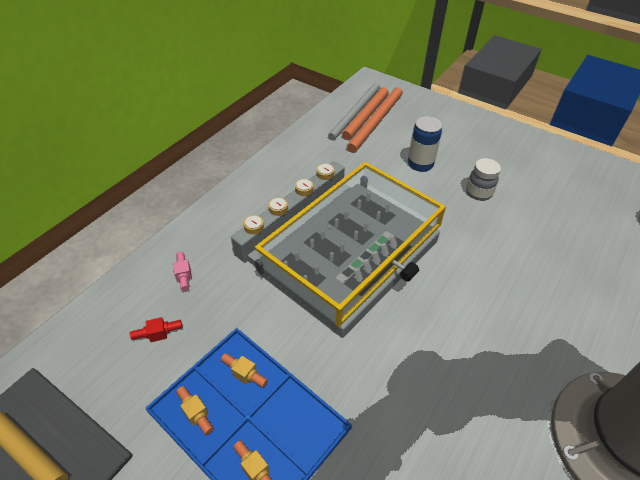

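View pics/a_wrist.png

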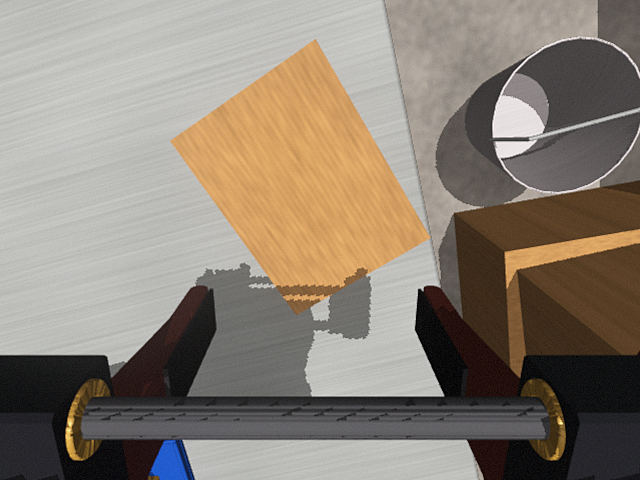

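The top view shows the tester at about (318,260) with the knob at (310,323). There are three valves in the tray, at (126,250), (171,258) and (118,312). The jar and can are on the right at about (478,325) and (485,250).

```bash
cat > h.py <<'E'
import numpy as np, cv2
from cell import *
from scipy.spatial.transform import Rotation as R
from scipy.optimize import least_squares
def cam(n):
    c=get_calibration(n)
    if n=="wrist":
        o=get_obs(); q=o["ee_rot"]; T=np.eye(4); T[:3,:3]=R.from_quat([q[1],q[2],q[3],q[0]]).as_matrix(); T[:3,3]=o["position"]
        M=T@c["mount"]; W=np.linalg.inv(M); return c["intrinsics"],W[:3,:3],W[:3,3]
    return c["intrinsics"],R.from_rotvec(c["rvec"]).as_matrix(),c["tvec"]
def toworld(p,C): return C[1].T@(np.asarray(p)-C[2])
def proj(P,C):
    P=np.atleast_2d(P)@C[1].T+C[2]; p=P@C[0].T; return p[:,:2]/p[:,2:]
def onplane(uv,z,C):
    d=C[1].T@np.linalg.inv(C[0])@np.array([uv[0],uv[1],1.]); o=-C[1].T@C[2]
    return o+d*(z-o[2])/d[2]
def snap(n,name=None):
    C=cam(n); im=read_camera(n)
    if name: cv2.imwrite(f"pics/{name}.png",im[:,:,::-1])
    return im,C
def tool():
    o=get_obs(); q=o["ee_rot"]; return o["position"],R.from_quat([q[1],q[2],q[3],q[0]])
def rel(Pt,Rt):
    "shift (tool axes) and turn (deg) from current measured pose to target"
    p,r=tool(); return (r.inv().apply(np.array(Pt)-p)).round(1),np.degrees((r.inv()*Rt).as_rotvec()).round(2)
def down(yaw):
    "tool down, tool y (jaw axis) at world angle yaw(rad) from world y; half-turn ambiguous"
    return R.from_euler('z',yaw)*R.from_quat([1,0,0,0])  # x fwd, y -> -y, z down
E
python3 - <<'E'
from h import *
for n in ["top","side"]:
    im,C=snap(n)
    for l in ["tester","cradle0","cradle1","cradle2","cradle3","sw0_nub","sw1_nub","sw2_nub","sw3_nub","sw4_nub","tag_green0","tag_black0","hood_knob","valve0_center","tray","paste_jar","oil_can"]:
        for d in spot_point(l,n)[:5]:
            if d["score"]>.3: print(n,l,round(d["score"],2),toworld(d["point"],C).round(0))
E
```

```text
top tester 0.85 [557. -63.   2.]
top hood_knob 0.69 [429. -51.  72.]
top valve0_center 0.75 [594. 363.  20.]
top tray 0.91 [518. 317.  -1.]
top paste_jar 0.66 [ 424. -410.    1.]
top oil_can 0.64 [ 583. -419.    0.]
top oil_can 0.32 [556. -63.   0.]
side tester 0.63 [558. -68.  -3.]
side sw0_nub 0.69 [ 424. -414.   -7.]
side hood_knob 0.63 [432. -50.  71.]
side valve0_center 0.68 [596. 357.  17.]
side tray 0.95 [517. 308.  -6.]
side paste_jar 0.69 [ 426. -414.   -4.]
side paste_jar 0.66 [560. -67.  -4.]
side oil_can 0.66 [ 586. -426.   -0.]
```

```bash
cat >> h.py <<'E'
def overlay(n,pose,name,box,s):
    im,C=snap(n); x0,y0,x1,y1=box
    cr=cv2.resize(im[y0:y1,x0:x1,::-1],None,fx=s,fy=s,interpolation=cv2.INTER_CUBIC).copy()
    for p,c in TP:
        w=tw(pose,p); u=proj(w,C)[0]
        cv2.drawMarker(cr,(int((u[0]-x0+.5)*s),int((u[1]-y0+.5)*s)),c,cv2.MARKER_CROSS,8,1)
    cv2.imwrite(f"pics/{name}.png",cr)
def tw(pose,p): return R.from_euler('z',pose[2]).apply(np.array(p,float))+[pose[0],pose[1],0]
TP=[]
for k in range(4):
    y=114-76*k; TP.append(((40,y,50),(255,0,255)))
    for a in (-26,26):
        for b in (-16,16): TP.append(((40+a,y+b,59),(255,255,0)))
for k in range(5): TP.append(((-60,56-28*k,37),(0,0,255))); TP.append(((-30,56-28*k,38),(0,165,255)))
for a in (112.5,-112.5):
    for b in (160,-160): TP.append(((a,b,35),(0,255,255)))
TP.append(((-130,0,70),(0,255,0)))
E
python3 - <<'E'
from h import *
overlay("top",(557,-65,-.113),"b_top",(225,160,415,345),4)
E
```

```text
(no output)
```

View pics/b_top.png

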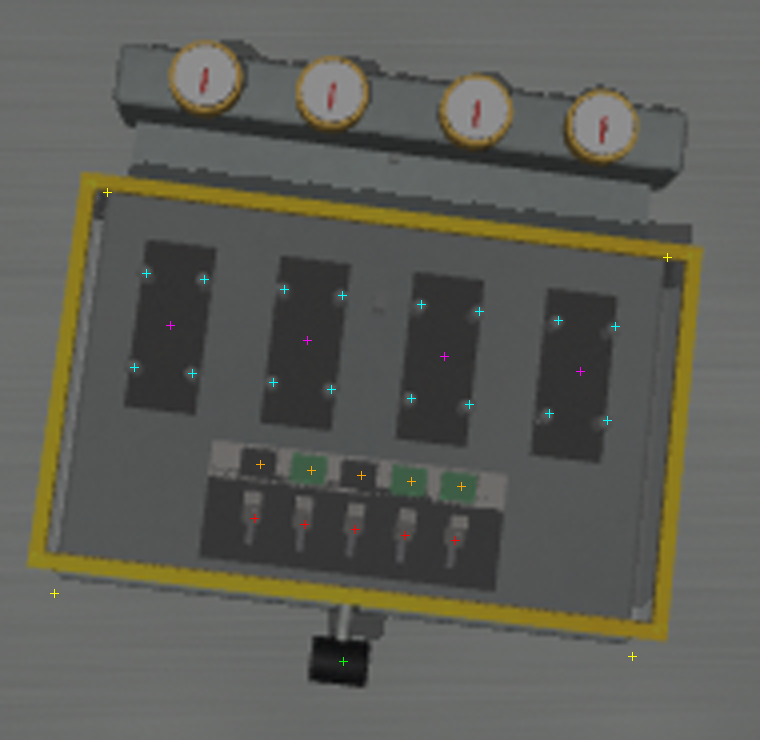

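The overlay fits the pins and tags with tester pose (557, −65, yaw −0.113). The tags read left to right as black, green, black, green, green. Next I work out the first move.

```bash
cat >> h.py <<'E'
POSE=(557,-65,-.113)
def tdown(yaw=None): # tool x toward robot
    yaw=POSE[2] if yaw is None else yaw
    M=np.array([[-np.cos(yaw),np.sin(yaw),0],[-np.sin(yaw),-np.cos(yaw),0],[0,0,-1.]]).T
    x=np.array([-np.cos(yaw),-np.sin(yaw),0]); z=np.array([0,0,-1.]); y=np.cross(z,x)
    return R.from_matrix(np.stack([x,y,z],1))
E
python3 - <<'E'
from h import *
print(rel((480,300,260),tdown()))
im,C=snap("top")
for l in ["valve0_center"]:
    for d in regions_of(l,"top"):
        m=d["pixels"]; ys,xs=np.nonzero(m); hsv=im[ys,xs].mean(0)
        r=cv2.minAreaRect(np.stack([xs,ys],1).astype(np.float32)); 
        # pca
        P=np.array([onplane((x,y),22,C)[:2] for x,y in zip(xs,ys)]); c=P.mean(0); w,v=np.linalg.eigh(np.cov(P.T)); a=np.arctan2(v[1,1],v[0,1])
        a=(a+np.pi/2)%np.pi-np.pi/2
        print(round(d["score"],2),len(xs),hsv.round(),c.round(1),a.round(3),np.sqrt(w).round(1))
E
```

```text
(array([-383.9, -259.1,  -37.3]), array([ 0.  ,  0.  , -8.82]))
0.88 426 [114.  86.  49.] [591.6 361.2] -0.251 [ 8.7 20.7]
```

```bash
python3 -m pendant '[[[-384,-259,-37],[0,0,-8.8]],[[-384,-259,-37],[0,0,-8.8]],[[-384,-259,-37],[0,0,-8.8]],[[-384,-259,-37],[0,0,-8.8]],[[-384,-259,-37],[0,0,-8.8]],[[-384,-259,-37],[0,0,-8.8]],[[-384,-259,-37],[0,0,-8.8]],[[-384,-259,-37],[0,0,-8.8]]]' 1
python3 - <<'E'
from h import *
print(get_obs()["q"].round(2)); print(rel((428,-50,150),tdown()))
snap("wrist","c_wrist")
E
```

```text
clock: 2.9
position: [439.2, 347.2, 255.0]
ee_rot: [0.0, 0.057, 0.998, 0.0]
contact_force: [1.1, 0.9, 0.9]
opening: 0.997
[-0.89  0.26  0.13  1.81 -0.04  1.08  0.71]
(array([ -33.7, -396. ,  104.8]), array([ 0.04,  0.02, -0.01]))
```

View pics/c_wrist.png

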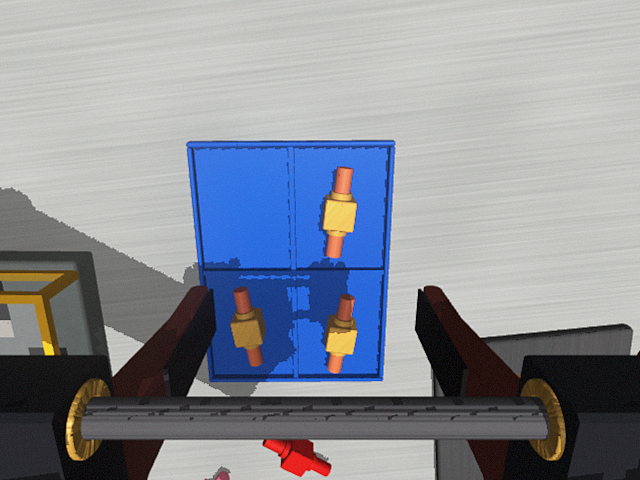

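Three valves show in the tray, at (340,213), (247,327) and (341,335); nothing else sits there.

```bash
python3 -m pendant '[[[-34,-396,90],[0,0,0]],[[-34,-396,90],[0,0,0]],[[-34,-396,90],[0,0,0]],[[-34,-396,90],[0,0,0]],[[-34,-396,90],[0,0,0]],[[-34,-396,90],[0,0,0]],[[-34,-396,90],[0,0,0]],[[-34,-396,90],[0,0,0]]]' 
python3 - <<'E'
from h import *
k=tw(POSE,(-130,0,70));print(k,get_obs()["q"].round(2),get_obs()["position"]); print(rel(k-[0,0,10],tdown()))
im,C=snap("wrist","d_wrist")
for d in spot_point("hood_knob","wrist"): print(d["score"],toworld(d["point"],C))
E
```

```text
clock: 3.75
position: [427.2, -42.6, 166.2]
ee_rot: [0.001, 0.056, 0.998, 0.0]
contact_force: [0.7, 1.2, 1.2]
opening: 1.004
[427.8291022  -50.34124281  70.        ] [-0.39  0.14  0.38  2.19 -0.07  0.82  1.49] [427.16632289 -42.63820603 166.20588585]
(array([ -1.4,  -7.6, 106.2]), array([0.03, 0.08, 0.01]))
0.82 [430.58028652 -51.12455613  69.30713107]
```

View pics/d_wrist.png

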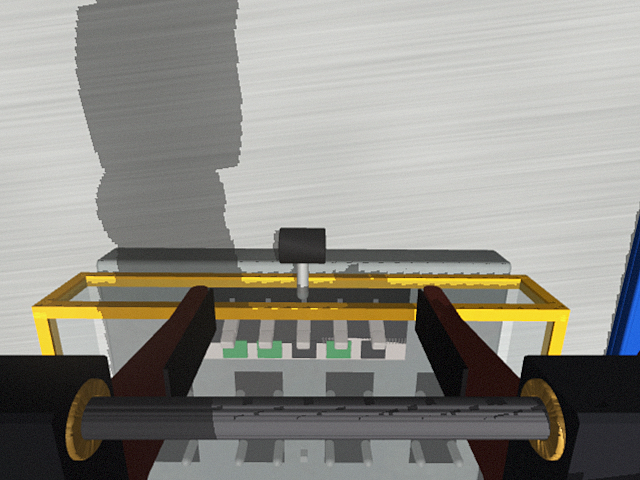

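The knob is at pixel (302,245), between the open fingers. The network puts it at (430.6, −51, 69), which agrees with the fit. Now going down over it.

```bash
python3 -m pendant '[[[0,0,0],[0,0,0]],[[0,0,0],[0,0,0]]]'
python3 - <<'E'
from h import *
print(rel((430,-51,52),tdown()))
E
```

```text
clock: 4.05
position: [427.8, -39.8, 166.4]
ee_rot: [0.0, 0.056, 0.998, 0.0]
contact_force: [0.9, 0.1, 0.4]
opening: 0.999
(array([ -3.4, -10.9, 114.4]), array([0.03, 0.03, 0.08]))
```

```bash
python3 -m pendant '[[[-3,-11,0],[0,0,0]],[[-3,-11,40],[0,0,0]],[[-3,-11,80],[0,0,0]],[[-3,-11,114],[0,0,0]],[[-3,-11,114],[0,0,0]],[[-3,-11,114],[0,0,0]]]'
python3 -m pendant '[[[0,0,0],[0,0,0]],[[0,0,0],[0,0,0]],[[0,0,0],[0,0,0]],[[0,0,0],[0,0,0]],[[0,0,0],[0,0,0]],[[0,0,0],[0,0,0]],[[0,0,0],[0,0,0]]]' -1
python3 - <<'E'
from h import *
snap("wrist","e_wrist");snap("side","e_side")
for a in (.15,.3,.45,.6,.75,.9,1.05,1.15):
    r=np.hypot(235,20);b=a+np.arctan2(20,235)
    # shift from start knob position, in tool axes (x toward robot, z down)
    dx=(105-r*np.cos(b))+130; dz=50+r*np.sin(b)-70
    print(a,[-round(dx,1),0,-round(dz,1)])
E
```

```text
clock: 4.65
position: [429.2, -51.3, 52.5]
ee_rot: [-0.001, 0.056, 0.998, 0.0]
contact_force: [0.4, -0.4, 0.5]
opening: 0.996
clock: 5.35
position: [429.0, -52.4, 52.2]
ee_rot: [-0.0, 0.057, 0.998, 0.0]
contact_force: [-0.1, 0.2, -0.1]
opening: 0.405
0.15 [np.float64(-5.6), 0, np.float64(-34.9)]
0.3 [np.float64(-16.4), 0, np.float64(-68.6)]
0.45 [np.float64(-32.1), 0, np.float64(-100.2)]
0.6 [np.float64(-52.3), 0, np.float64(-129.2)]
0.75 [np.float64(-76.7), 0, np.float64(-154.8)]
0.9 [np.float64(-104.6), 0, np.float64(-176.5)]
1.05 [np.float64(-135.4), 0, np.float64(-193.8)]
1.15 [np.float64(-157.3), 0, np.float64(-202.7)]
```

View pics/e_wrist.png

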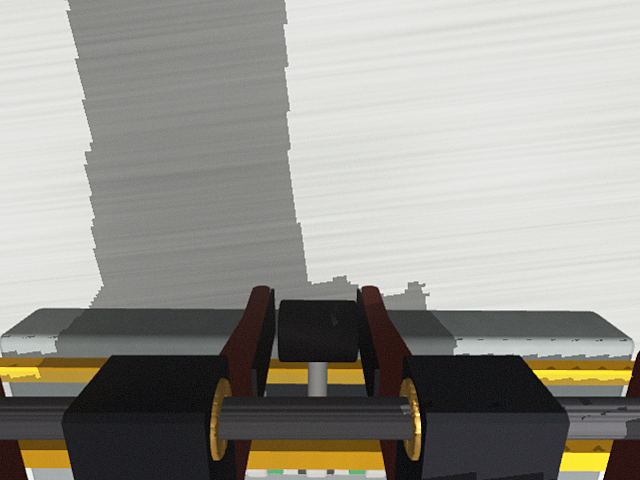

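The knob lies between the fingers at (318,330), with the jaws still closing.

```bash
python3 -m pendant '[[[0,0,0],[0,0,0]],[[0,0,0],[0,0,0]],[[0,0,0],[0,0,0]]]'
python3 -m pendant '[[[-2,0,-17],[0,0,0]],[[-6,0,-35],[0,0,0]],[[-10,0,-52],[0,0,0]],[[-16,0,-69],[0,0,0]],[[-24,0,-85],[0,0,0]],[[-32,0,-100],[0,0,0]],[[-32,0,-100],[0,0,0]]]'
```

```text
clock: 5.75
position: [429.0, -51.5, 52.1]
ee_rot: [-0.0, 0.056, 0.998, 0.0]
contact_force: [0.4, 5.6, 0.1]
opening: 0.339
clock: 6.45
position: [461.7, -55.4, 153.1]
ee_rot: [0.001, 0.056, 0.998, 0.001]
contact_force: [-1.0, 4.6, -0.3]
opening: 0.338
```

```bash
python3 - <<'E'
from h import *
print(get_obs());snap("side","f_side")
E
```

```text
{'clock': 6.45, 'q': array([-0.36309778,  0.22752681,  0.40159056,  2.13443619, -0.12466426,
        0.79965093,  1.57424546]), 'dq': array([ 0.00438865,  0.0180912 , -0.00667702,  0.04437434, -0.01387724,
       -0.05590721,  0.00414702]), 'effort': array([  2.18218423, -34.11287785,   5.2025418 , -22.98434794,
         1.3190401 ,   0.15759227,   0.0635949 ]), 'position': array([461.65584551, -55.36239702, 153.13858785]), 'ee_rot': array([6.96220175e-04, 5.63329856e-02, 9.98411659e-01, 5.19126153e-04]), 'contact_force': array([-0.95939265,  4.64352644, -0.3370357 ]), 'moment': array([ 0.85271776, -0.13406399, -0.18185185]), 'opening': 0.337697064436024}
```

View pics/f_side.png

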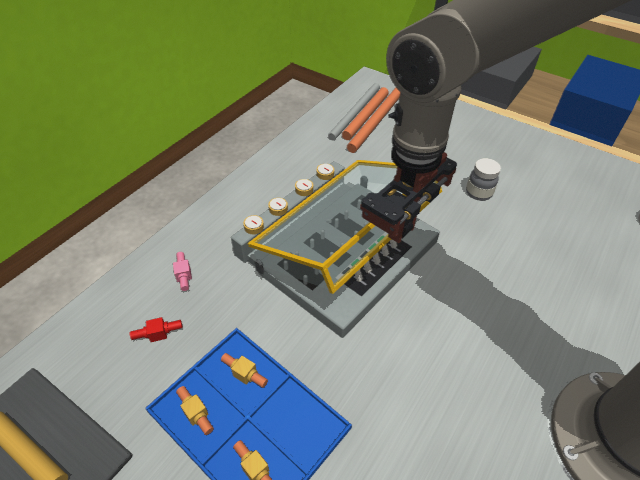

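The hood is lifting with the knob in the grip; the front edge at (330,275) is clear of the deck.

```bash
python3 -m pendant '[[[-10,0,-15],[0,0,0]],[[-20,0,-29],[0,0,0]],[[-45,0,-55],[0,0,0]],[[-73,0,-76],[0,0,0]],[[-103,0,-94],[0,0,0]],[[-125,0,-103],[0,0,0]],[[-125,0,-103],[0,0,0]]]'
python3 - <<'E'
from h import *
print(get_obs()["moment"],snap("side","g_side")[1][2])
E
```

```text
clock: 7.2
position: [587.4, -70.5, 255.4]
ee_rot: [0.001, 0.057, 0.998, -0.0]
contact_force: [-0.4, 3.4, 6.4]
opening: 0.339
[ 0.72618056  0.14819571 -0.04073743] [486.21794499 326.02466355 776.99333148]
```

View pics/g_side.png

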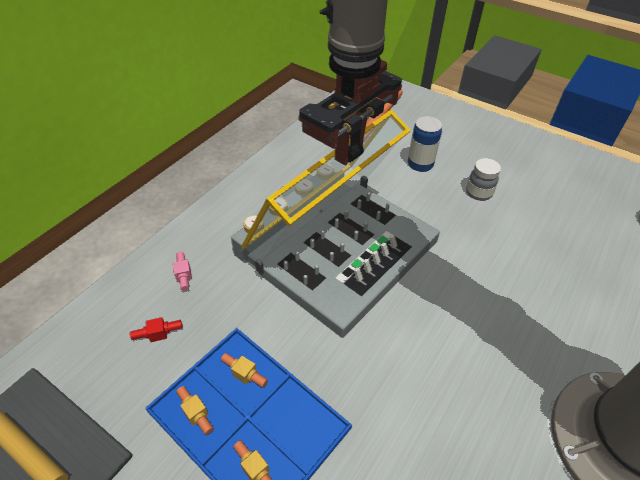

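Past the over-centre point, so I let go and back off towards the robot.

```bash
python3 -m pendant '[[[0,0,0],[0,0,0]],[[0,0,0],[0,0,0]],[[0,0,0],[0,0,0]],[[0,0,0],[0,0,0]],[[0,0,-10],[0,0,0]],[[20,0,-20],[0,0,0]],[[50,0,-20],[0,0,0]],[[90,0,-20],[0,0,0]]]' 1
python3 -m pendant '[[[50,0,-20],[0,0,0]],[[50,0,-20],[0,0,0]],[[50,0,-20],[0,0,0]],[[50,0,-20],[0,0,0]],[[50,0,-20],[0,0,0]],[[50,0,-20],[0,0,0]],[[50,0,-20],[0,0,0]],[[50,0,-20],[0,0,0]]]' 1
python3 - <<'E'
from h import *
snap("side","h_side");print(get_obs()["q"].round(2))
im,C=snap("wrist","h_wrist")
for k in range(5):
  for d in spot_point(f"sw{k}_nub","wrist")[:1]:
    p=toworld(d["point"],C);print(k,round(d["score"],2),p.round(1), R.from_euler('z',-POSE[2]).apply(p-[POSE[0],POSE[1],0]).round(1))
E
```

```text
clock: 8.05
position: [495.9, -60.0, 276.0]
ee_rot: [0.001, 0.057, 0.998, -0.0]
contact_force: [0.2, -0.7, 0.6]
opening: 0.994
clock: 8.85
position: [446.1, -54.4, 294.8]
ee_rot: [-0.0, 0.057, 0.998, -0.0]
contact_force: [0.2, -0.8, 0.1]
opening: 0.996
[-0.42  0.01  0.41  2.   -0.    1.14  1.45]
0 0.68 [513.8  -5.1  57.8] [-49.7  54.7  57.8]
1 0.61 [508.2 -34.   55. ] [-52.   25.3  55. ]
2 0.47 [505.3 -57.9  56.9] [-52.1   1.2  56.9]
3 0.52 [503.4 -92.4  58.4] [-50.2 -33.3  58.4]
4 0.67 [508.9 -35.9  54.3] [-51.1  23.5  54.3]
```

View pics/h_side.png

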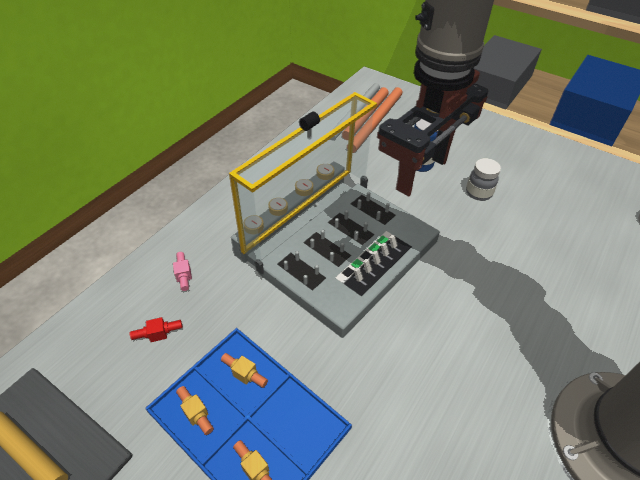

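View pics/h_wrist.png

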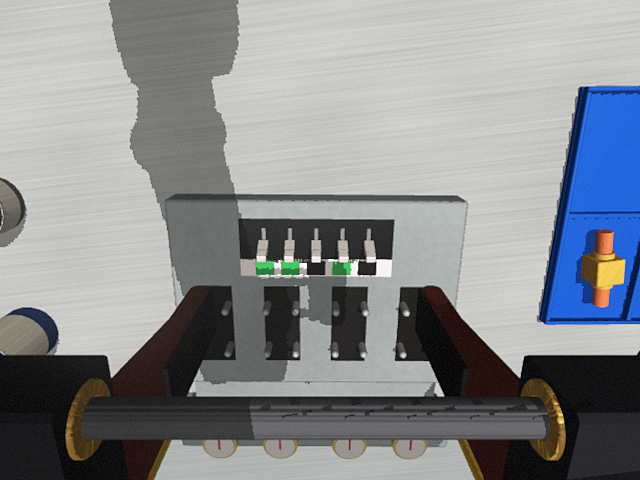

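The hood stands open with the knob at top (309,122). Next I check the switch states in a zoomed crop with on and off overlays.

```bash
cat >> h.py <<'E'
def swpic(n,name,box,s):
    im,C=snap(n); x0,y0,x1,y1=box
    cr=cv2.resize(im[y0:y1,x0:x1,::-1],None,fx=s,fy=s,interpolation=cv2.INTER_CUBIC).copy()
    for k in range(5):
        for sg,c in((-1,(0,0,255)),(1,(0,255,0))):
            a=.4*sg; p0=proj(tw(POSE,(-60,56-28*k,37)),C)[0]; p1=proj(tw(POSE,(-60+24*np.sin(a),56-28*k,37+24*np.cos(a))),C)[0]
            f=lambda u:(int((u[0]-x0+.5)*s),int((u[1]-y0+.5)*s)); cv2.line(cr,f(p0),f(p1),c,1)
    cv2.imwrite(f"pics/{name}.png",cr)
E
python3 - <<'E'
from h import *
swpic("wrist","i_w",(230,205,400,290),4.5)
swpic("side","i_s",(320,220,420,300),7)
E
```

```text
(no output)
```

View pics/i_w.png

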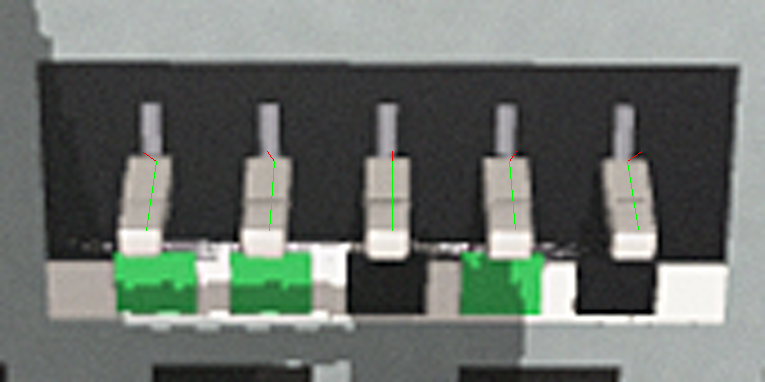

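View pics/i_s.png

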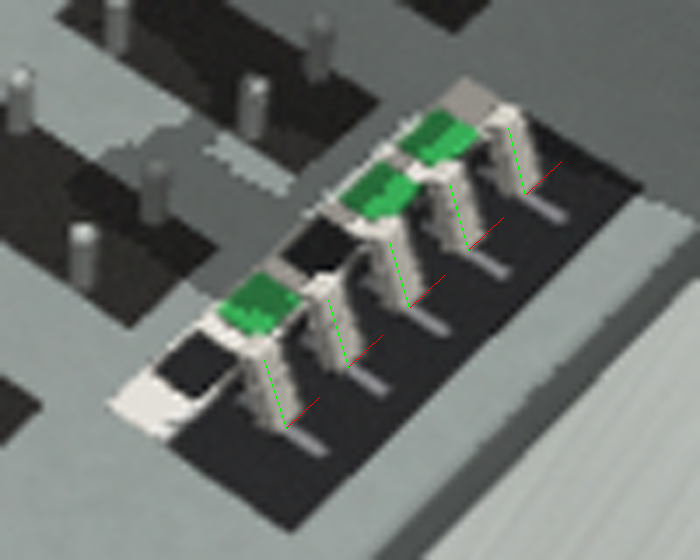

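All five paddles lie along the green "on" lines, and the tags show sw0 and sw2 as black, so those two must be tipped towards the robot. I do it with shut fingers.

```bash
python3 - <<'E'
from h import *
print(rel(tw(POSE,(-30,56,100)),tdown()))
E
```

```text
(array([-81.6,  57.9, 195.2]), array([ 0.01,  0.01, -0.01]))
```

```bash
python3 -m pendant '[[[-82,58,195],[0,0,0]],[[-82,58,195],[0,0,0]],[[-82,58,195],[0,0,0]],[[-82,58,195],[0,0,0]],[[-82,58,195],[0,0,0]],[[-82,58,195],[0,0,0]],[[-82,58,195],[0,0,0]],[[-82,58,195],[0,0,0]]]' -1
python3 -m pendant '[[[0,0,0],[0,0,0]],[[0,0,0],[0,0,0]],[[0,0,0],[0,0,0]],[[0,0,0],[0,0,0]],[[0,0,0],[0,0,0]]]' -1
python3 - <<'E'
from h import *
print(rel(tw(POSE,(-30,56,48)),tdown()))
swpic("side","j_s",(320,180,480,300),5); snap("wrist","j_w")
E
```

```text
clock: 10.1
position: [534.4, -6.4, 101.7]
ee_rot: [0.001, 0.057, 0.998, 0.0]
contact_force: [0.4, 0.1, -0.2]
opening: 0.312
clock: 10.6
position: [533.9, -5.9, 100.3]
ee_rot: [0.0, 0.057, 0.998, 0.0]
contact_force: [0.4, -0.1, 0.3]
opening: 0.001
(array([ 0.4, -0.2, 52.3]), array([ 0.01,  0.01, -0.01]))
```

View pics/j_s.png

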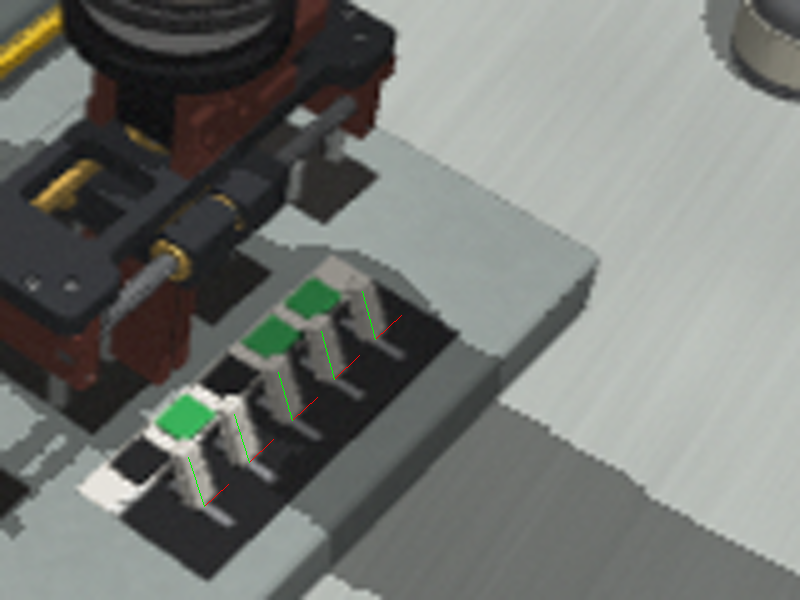

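View pics/j_w.png

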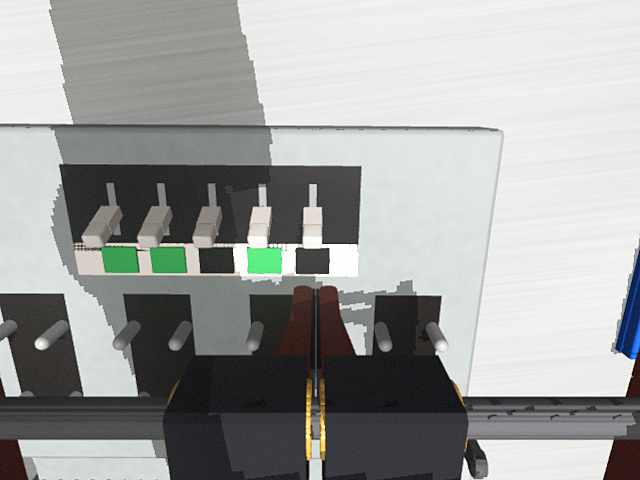

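The shut tips (316,292) line up with switch 0 at column 313. I go down and pull towards the robot.

```bash
python3 -m pendant '[[[0,0,25],[0,0,0]],[[0,0,52],[0,0,0]],[[0,0,52],[0,0,0]],[[6,0,52],[0,0,0]],[[12,0,52],[0,0,0]],[[17,0,52],[0,0,0]],[[21,0,52],[0,0,0]],[[21,0,52],[0,0,0]]]'
python3 - <<'E'
from h import *
swpic("side","k_s",(320,180,480,300),5); 
E
```

```text
clock: 11.5
position: [514.7, -3.5, 49.4]
ee_rot: [0.002, 0.057, 0.998, 0.0]
contact_force: [3.9, -0.6, -0.3]
opening: 0.001
```

View pics/k_s.png

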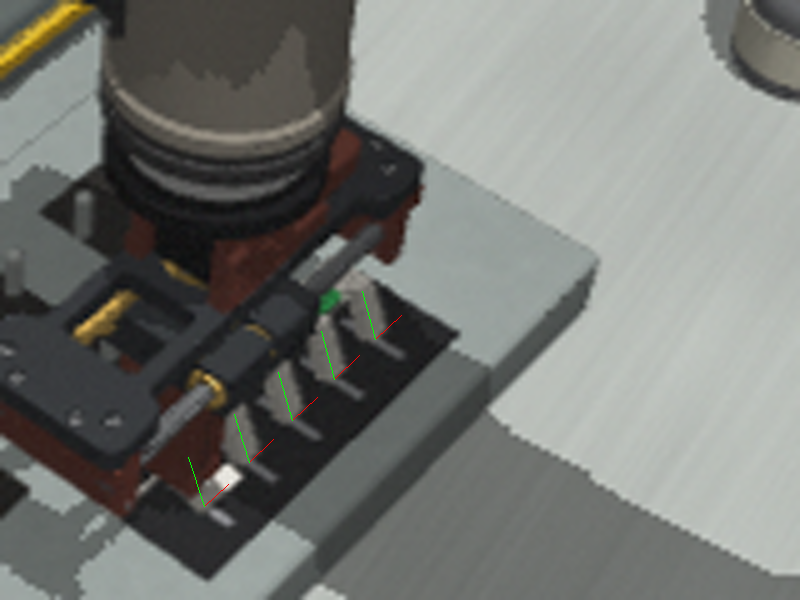

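Switch 0 has flipped towards the robot (paddle along the red line at (225,485)). Switch 2 is next, 56 mm to the right.

```bash
python3 -m pendant '[[[-18,0,0],[0,0,0]],[[-21,0,-26],[0,0,0]],[[-21,0,-52],[0,0,0]],[[-21,-28,-52],[0,0,0]],[[-21,-56,-52],[0,0,0]],[[-21,-56,-52],[0,0,0]],[[-21,-56,-52],[0,0,0]]]'
python3 -m pendant '[[[0,0,25],[0,0,0]],[[0,0,52],[0,0,0]],[[0,0,52],[0,0,0]],[[6,0,52],[0,0,0]],[[12,0,52],[0,0,0]],[[17,0,52],[0,0,0]],[[21,0,52],[0,0,0]],[[21,0,52],[0,0,0]]]'
python3 -m pendant '[[[-18,0,0],[0,0,0]],[[-21,0,-26],[0,0,0]],[[-21,0,-52],[0,0,0]],[[-21,28,-102],[0,0,0]],[[-21,78,-152],[0,0,0]],[[-21,128,-202],[0,0,0]],[[-21,178,-202],[0,0,0]],[[-21,200,-202],[0,0,0]]]' 1
python3 - <<'E'
from h import *
swpic("side","l_s",(320,180,480,300),5); swpic("top","l_t",(260,240,380,330),6.5)
E
```

```text
clock: 12.25
position: [526.8, -61.7, 100.1]
ee_rot: [-0.001, 0.057, 0.998, 0.0]
contact_force: [0.3, 0.6, -0.1]
opening: 0.007
clock: 13.05
position: [508.1, -59.1, 49.2]
ee_rot: [0.002, 0.057, 0.998, 0.0]
contact_force: [2.6, 0.5, -0.3]
opening: 0.005
clock: 13.85
position: [549.0, 126.7, 249.6]
ee_rot: [0.001, 0.057, 0.998, 0.0]
contact_force: [0.6, -0.4, 0.1]
opening: 0.691
```

View pics/l_s.png

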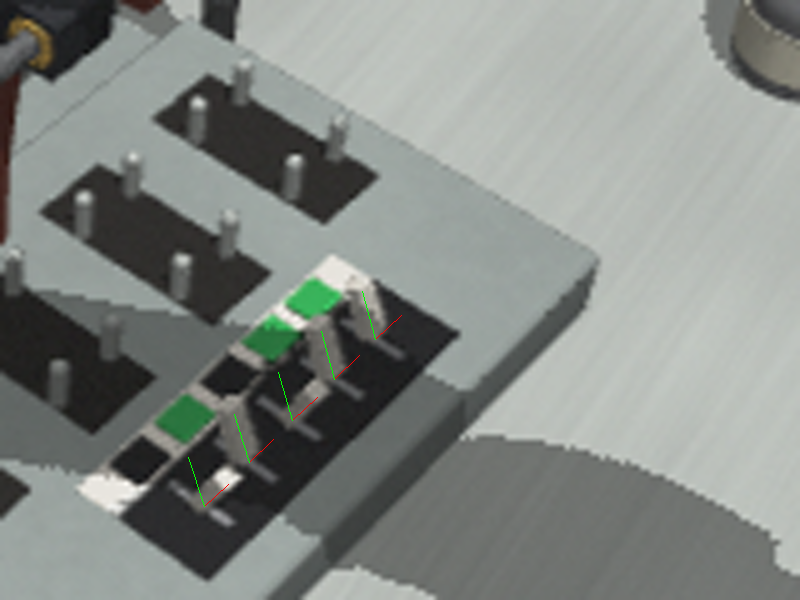

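View pics/l_t.png

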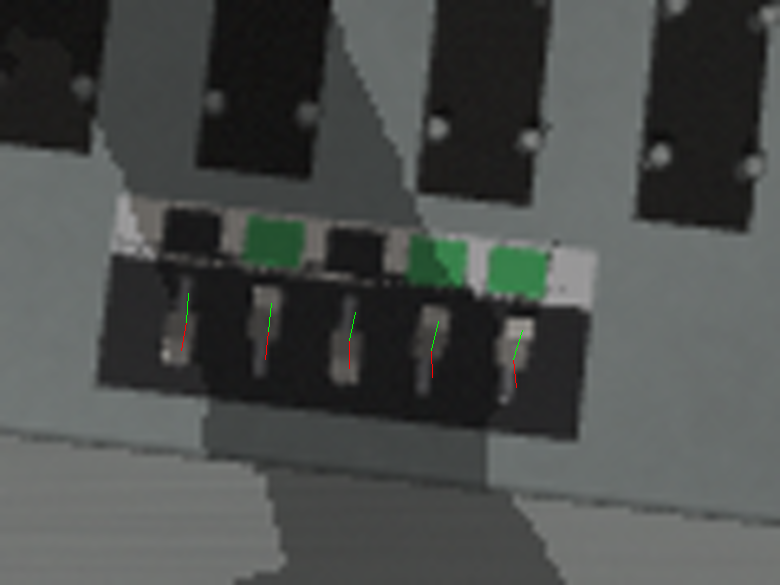

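The switches read off, on, off, on, on, matching the tags. Next I look at the tray from above.

```bash
python3 -m pendant '[[[80,120,-20],[0,0,0]],[[80,170,-20],[0,0,0]],[[80,190,-20],[0,0,0]],[[80,190,-20],[0,0,0]],[[80,190,-20],[0,0,0]],[[80,190,-20],[0,0,0]],[[80,190,-20],[0,0,0]]]' 1
cat >> h.py <<'E'
def valves(n,ztop=35.,name=None):
    im,C=snap(n,name); out=[]
    hsv=cv2.cvtColor(im,cv2.COLOR_RGB2HSV)
    rs=regions_of("valve0_center",n)
    for d in rs:
        m=d["pixels"]
        if d["score"]<.3 or m.sum()<50: continue
        ys,xs=np.nonzero(m); col=hsv[ys,xs]
        uv=np.stack([xs,ys],1).astype(float)
        Z=ztop-11
        P=np.array([onplane(u,Z,C)[:2] for u in uv]); c=P.mean(0); w,v=np.linalg.eigh(np.cov(P.T)); a=np.arctan2(v[1,1],v[0,1]); a=(a+np.pi/2)%np.pi-np.pi/2
        # extents along axis
        e=(P-c)@np.array([np.cos(a),np.sin(a)])
        h=np.median(col[:,0]); 
        b=np.array([onplane(u,ztop,C)[:2] for u,k in zip(uv,col) if 15<=k[0]<=32])
        print(round(d["score"],2),m.sum(),"hue",h,"c",c.round(1),"ang",a.round(3),"ext",e.min().round(1),e.max().round(1),"brass",len(b),b.mean(0).round(1) if len(b) else None, "px",uv.mean(0).round())
    for d in spot_point("valve0_center",n): print("spot",round(d["score"],2),toworld(d["point"],C).round(1))
E
python3 - <<'E'
from h import *
valves("wrist",name="m_w"); print(get_obs()["position"])
E
```

```text
clock: 14.65
position: [491.3, 321.4, 266.8]
ee_rot: [-0.0, 0.058, 0.998, -0.001]
contact_force: [0.1, 0.5, 0.3]
opening: 1.0
0.87 1744 hue 18.0 c [590.4 358.4] ang -0.243 ext -45.1 48.4 brass 1027 [588.  357.1] px [361. 283.]
spot 0.96 [595.  360.6  19.2]
[491.68851838 321.2578084  267.15017334]
```

View pics/m_w.png

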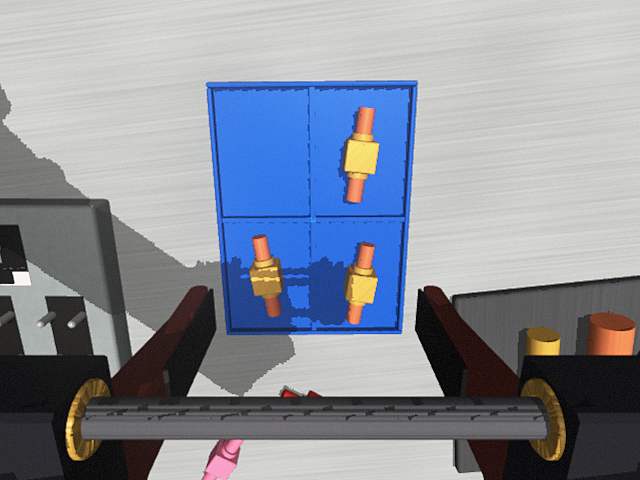

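Valves show at (361,157), (265,280) and (361,285). I query the other valve names too.

```bash
sed -i 's/def valves(n,ztop=35.,name=None):/def valves(n,ztop=35.,name=None,labels=("valve0_center","valve1_center","valve2_center","valve3_center")):/; s/rs=regions_of("valve0_center",n)/rs=sum([regions_of(l,n) for l in labels],[])/; s/for d in spot_point("valve0_center",n): print("spot"/for l in labels:\n     for d in spot_point(l,n): print("spot",l/' h.py
python3 - <<'E'
from h import *
valves("wrist"); valves("top")
E
```

```text
0.89 1749 hue 18.0 c [590.3 358.3] ang -0.245 ext -46.3 48.0 brass 1037 [588.2 356.9] px [360. 282.]
0.97 1132 hue 169.0 c [808.8 168.2] ang -0.609 ext -38.4 40.5 brass 6 [798.4 160. ] px [223. 460.]
0.62 142 hue 1.0 c [721.8 275.4] ang 1.423 ext -20.0 24.5 brass 0 None px [299. 393.]
0.57 2245 hue 21.0 c [455.8 369.4] ang -0.215 ext -43.9 47.0 brass 1241 [455.8 368.4] px [360. 153.]
spot valve0_center 0.72 [592.2 363.7  15.8]
spot valve1_center 0.85 [814.1 164.4  15.3]
spot valve1_center 0.59 [572.2 260.2  15.6]
spot valve2_center 0.34 [612.1  40.8  51.7]
spot valve3_center 0.88 [457.  368.2  22.1]
0.71 426 hue 20.0 c [592.2 359.6] ang -0.267 ext -44.1 44.1 brass 283 [590.  355.9] px [126. 250.]
0.38 57 hue 68.0 c [525.  -89.4] ang 1.511 ext -9.3 8.9 brass 0 None px [327. 280.]
0.88 395 hue 1.0 c [753.6 290.6] ang 0.89 ext -46.9 46.1 brass 2 [737.  294.8] px [160. 180.]
0.85 367 hue 20.0 c [567.3 261.1] ang 0.054 ext -40.4 45.1 brass 247 [570.1 257.9] px [170. 261.]
0.69 414 hue 170.0 c [812.3 166.8] ang -0.646 ext -45.3 44.8 brass 1 [811.7 145.3] px [215. 155.]
0.52 1287 hue 25.0 c [ 588.1 -440.9] ang -1.323 ext -58.3 58.5 brass 284 [ 580.6 -407.1] px [479. 252.]
0.43 8921 hue 109.0 c [513.7 302.6] ang 0.025 ext -140.5 148.3 brass 9 [561.9 310.6] px [150. 286.]
0.96 388 hue 20.0 c [454.8 368. ] ang -0.236 ext -45.3 45.9 brass 218 [455.  361.6] px [119. 312.]
spot valve0_center 0.59 [590.  363.7  21.5]
spot valve1_center 0.87 [573.5 264.9  17.2]
spot valve1_center 0.83 [759.4 290.6  16.2]
spot valve1_center 0.83 [819.2 169.1  18.5]
spot valve3_center 0.82 [456.3 373.5  21.5]
spot valve3_center 0.37 [5.187e+02 3.159e+02 1.000e-01]
```

```bash
cat >> h.py <<'E'
from scipy.optimize import minimize
def cmask(im):
    hsv=cv2.cvtColor(im,cv2.COLOR_RGB2HSV)
    return ((hsv[:,:,0]>=4)&(hsv[:,:,0]<=30)&(hsv[:,:,1]>90)&(hsv[:,:,2]>35)).astype(np.uint8)
def vmodel(x,y,a,zc,C,shape,S=4,roll=0):
    pts=[]
    b=np.array([[i,j,k] for i in(-15,15) for j in(-15,15) for k in(-15,15)],float)
    th=np.linspace(0,2*np.pi,24,endpoint=False)
    parts=[b]
    for s in(-1,1):
        parts.append(np.array([[s*e,8*np.cos(t),8*np.sin(t)] for e in(14,45) for t in th]))
    m=np.zeros(shape[:2],np.uint8)
    for P in parts:
        W=R.from_euler('z',a).apply(P)+[x,y,zc]; u=proj(W,C)
        h=cv2.convexHull(((u)*16).astype(np.int32)); cv2.fillConvexPoly(m,h,1,cv2.LINE_8,4)
    return m
def fitv(im,C,x,y,a,zc=20.):
    cm=cmask(im); m0=vmodel(x,y,a,zc,C,im.shape); k=cv2.dilate(m0,np.ones((25,25),np.uint8)); cm=cm*k
    cmf=cv2.GaussianBlur(cm.astype(np.float32),(0,0),1)
    def f(p):
        m=cv2.GaussianBlur(vmodel(*p[:2],p[2]/50,zc,C,im.shape).astype(np.float32),(0,0),1)
        return float(((m-cmf)**2).sum()/max(m.sum(),1))
    best=None
    for da in(-.15,0,.15):
        r=minimize(f,[x,y,(a+da)*50],method="Nelder-Mead",options=dict(initial_simplex=[[x,y,(a+da)*50],[x+6,y,(a+da)*50],[x,y+6,(a+da)*50],[x,y,(a+da)*50+5]],maxfev=150))
        if best is None or r.fun<best.fun: best=r
    p=best.x; return p[0],p[1],p[2]/50,best.fun
E
python3 - <<'E'
from h import *
for n in("wrist","top","side"):
    im,C=snap(n)
    for v in((591,359,-.245),(570,260,.05),(456,369,-.22)): print(n,np.round(fitv(im,C,*v),3))
E
```

```text
wrist [ 5.92447e+02  3.57751e+02 -2.60000e-01  5.10000e-02]
wrist [5.73343e+02 2.59351e+02 3.00000e-02 6.80000e-02]
wrist [ 4.57327e+02  3.68929e+02 -2.18000e-01  4.70000e-02]
top [ 5.91933e+02  3.60871e+02 -2.74000e-01  5.10000e-02]
top [5.72103e+02 2.63837e+02 4.20000e-02 4.30000e-02]
top [ 4.55554e+02  3.71788e+02 -2.11000e-01  1.73000e-01]
side [ 5.93008e+02  3.57342e+02 -2.60000e-01  1.32000e-01]
side [5.7471e+02 2.5924e+02 2.8000e-02 5.3000e-02]
side [ 4.56917e+02  3.68806e+02 -2.35000e-01  3.00000e-02]
```

Wrist and side fits agree within 1 mm. There are three valves: (573.4, 259.3, 0.03), (592.6, 357.6, −0.26) and (457, 369, −0.22). I pick the first with the jaws part-open to clear the tray walls.

```bash
python3 - <<'E'
from h import *
print(rel((573.4,259.3,90),tdown(.03)))
E
```

```text
(array([-89.3, -54.7, 177.2]), array([-0. , -0. , -8.2]))
```

```bash
python3 -m pendant '[[[-89,-55,177],[0,0,-8.2]],[[-89,-55,177],[0,0,-8.2]],[[-89,-55,177],[0,0,-8.2]],[[-89,-55,177],[0,0,-8.2]],[[-89,-55,177],[0,0,-8.2]],[[-89,-55,177],[0,0,-8.2]],[[-89,-55,177],[0,0,-8.2]],[[-89,-55,177],[0,0,-8.2]]]' 0.14
python3 - <<'E'
from h import *
snap("wrist","n_w")
im,C=snap("side"); v=fitv(im,C,573,259,.03); print(v)
print(rel((573.4,259.3,9.5),tdown(.03)))
E
```

```text
clock: 16.65
position: [573.6, 261.2, 92.6]
ee_rot: [0.001, -0.016, 1.0, 0.001]
contact_force: [-0.1, 0.2, -0.6]
opening: 0.572
(np.float64(574.0705095034853), np.float64(259.9409205244157), np.float64(0.054398397631232866), np.float64(0.08621154725551605))
(array([ 0.2, -1.5, 82.6]), array([0.12, 0.14, 0.09]))
```

View pics/n_w.png

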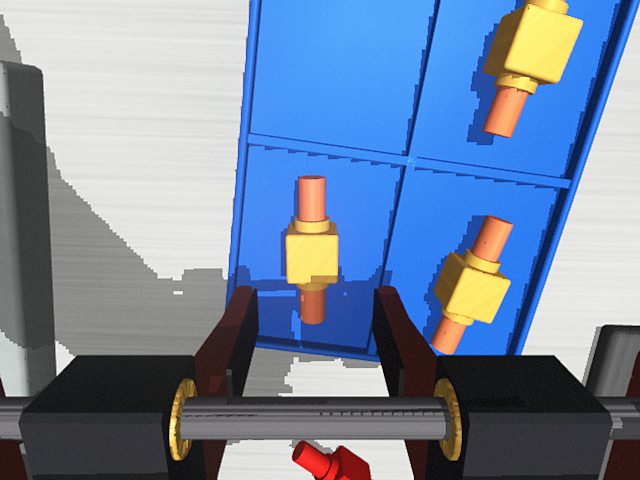

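Valve at (312,255), centred between the fingers at (243–388). Going down.

```bash
python3 -m pendant '[[[0,0,30],[0,0,0]],[[0,0,60],[0,0,0]],[[0,0,81],[0,0,0]],[[0,0,81],[0,0,0]],[[0,0,81],[0,0,0]]]'
python3 -m pendant '[[[0,0,0],[0,0,0]],[[0,0,0],[0,0,0]],[[0,0,0],[0,0,0]],[[0,0,0],[0,0,0]],[[0,0,0],[0,0,0]],[[0,0,0],[0,0,0]]]' -1
python3 -m pendant '[[[0,0,-40],[0,0,0]],[[0,0,-80],[0,0,0]],[[0,0,-120],[0,0,0]],[[0,0,-150],[0,0,0]],[[0,0,-150],[0,0,0]]]'
python3 - <<'E'
from h import *
snap("wrist","o_w"); print(rel(tw(POSE,(40,114,150)),tdown()))
E
```

```text
clock: 17.25
position: [573.4, 259.6, 10.2]
ee_rot: [0.0, -0.015, 1.0, 0.0]
contact_force: [0.6, 0.7, 1.1]
opening: 0.566
clock: 17.85
position: [573.8, 259.4, 10.4]
ee_rot: [0.001, -0.015, 1.0, 0.0]
contact_force: [-2.0, 0.8, 6.4]
opening: 0.337
clock: 18.35
position: [575.7, 260.0, 163.9]
ee_rot: [0.003, -0.015, 1.0, 0.002]
contact_force: [0.1, 0.5, -2.1]
opening: 0.339
(array([ -29. , -216.7,   10.8]), array([0.13, 0.18, 8.18]))
```

View pics/o_w.png

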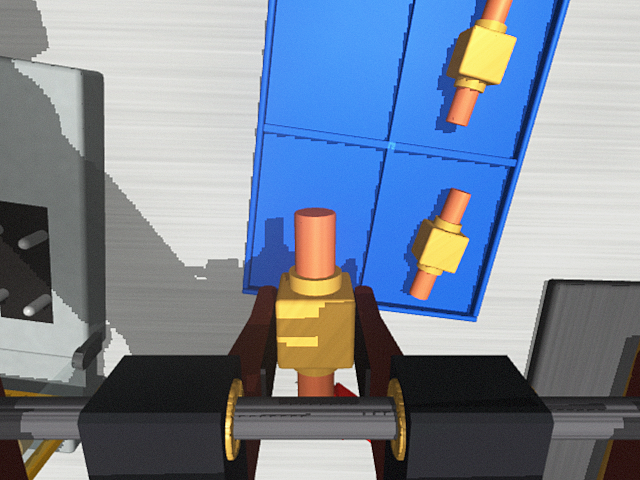

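Held (opening 0.339 ≈ 30 mm). Moving above cradle 0.

```bash
python3 -m pendant '[[[-29,-217,11],[0,0,8.2]],[[-29,-217,11],[0,0,8.2]],[[-29,-217,11],[0,0,8.2]],[[-29,-217,11],[0,0,8.2]],[[-29,-217,11],[0,0,8.2]],[[-29,-217,11],[0,0,8.2]],[[-29,-217,11],[0,0,8.2]],[[-29,-217,11],[0,0,8.2]]]'
python3 - <<'E'
from h import *
overlay("wrist",POSE,"p_w",(0,0,640,480),1.25); overlay("side",POSE,"p_s",(220,150,460,350),3.2)
print(rel(tw(POSE,(40,114,150)),tdown()))
E
```

```text
clock: 19.2
position: [607.8, 45.1, 147.1]
ee_rot: [-0.001, 0.055, 0.998, 0.0]
contact_force: [0.3, 0.1, -3.2]
opening: 0.341
(array([-1.6, -1.1, -2.4]), array([ 0.03, -0.06,  0.15]))
```

View pics/p_w.png

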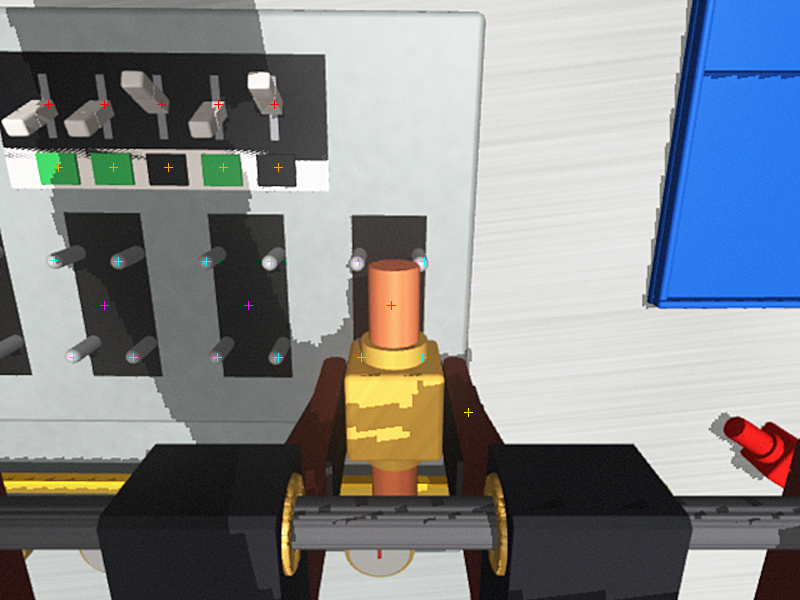

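View pics/p_s.png

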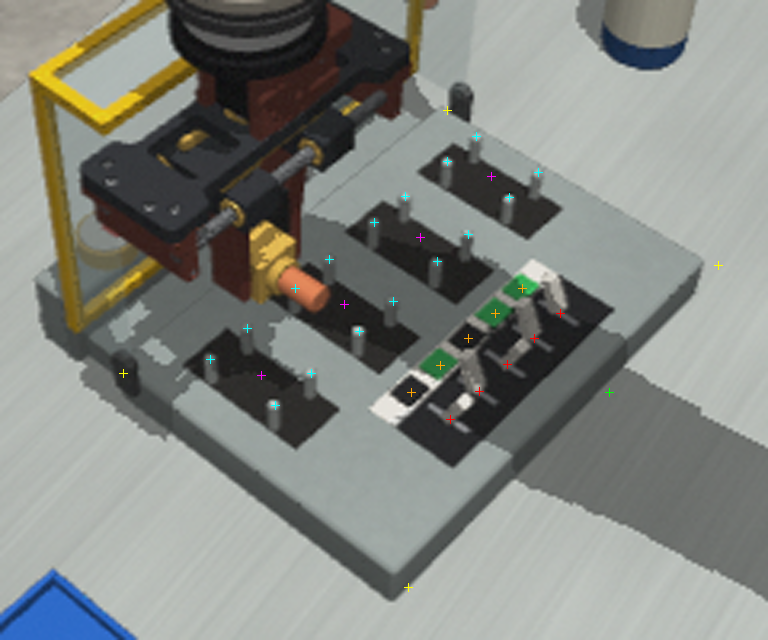

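The overlays match in both views: the pins coincide to about 1 mm. I settle, then lower.

```bash
python3 -m pendant '[[[-1,-1,0],[0,0,0]],[[-1,-1,0],[0,0,0]],[[-1,-1,0],[0,0,0]],[[-1,-1,0],[0,0,0]]]'
python3 - <<'E'
from h import *
print(rel(tw(POSE,(40,114,41)),tdown()))
E
```

```text
clock: 19.7
position: [609.5, 42.0, 148.3]
ee_rot: [0.0, 0.056, 0.998, 0.0]
contact_force: [0.9, 0.0, -2.7]
opening: 0.34
(array([1.000e-01, 1.800e+00, 1.073e+02]), array([ 0.  ,  0.01, -0.  ]))
```

```bash
python3 -m pendant '[[[0,1.8,40],[0,0,0]],[[0,1.8,70],[0,0,0]],[[0,1.8,85],[0,0,0]],[[0,1.8,95],[0,0,0]],[[0,1.8,102],[0,0,0]],[[0,1.8,106.5],[0,0,0]],[[0,1.8,106.5],[0,0,0]],[[0,1.8,106.5],[0,0,0]]]'
python3 - <<'E'
from h import *
overlay("side",POSE,"q_s",(220,150,460,350),3.2)
print(rel(tw(POSE,(40,114,41)),tdown()))
E
```

```text
clock: 20.5
position: [610.3, 43.6, 42.5]
ee_rot: [0.001, 0.057, 0.998, 0.0]
contact_force: [0.2, 0.1, -2.0]
opening: 0.343
(array([ 0.7, -0. ,  1.5]), array([ 0.03,  0.08, -0.01]))
```

View pics/q_s.png

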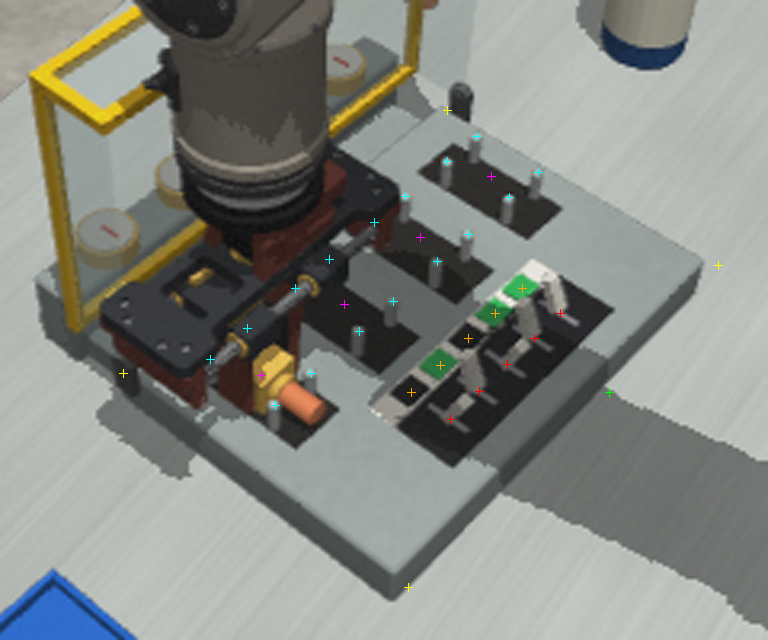

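The stub is between its front pins and the body sits at the cradle centre. I lower the last 1.5 mm, release and rise.

```bash
python3 -m pendant '[[[0,0,1.2],[0,0,0]],[[0,0,1.2],[0,0,0]],[[0,0,1.2],[0,0,0]]]'
python3 -m pendant '[[[0,0,0],[0,0,0]],[[0,0,0],[0,0,0]],[[0,0,0],[0,0,0]],[[0,0,-15],[0,0,0]],[[0,0,-45],[0,0,0]],[[0,0,-90],[0,0,0]],[[0,0,-130],[0,0,0]],[[0,40,-170],[0,0,0]]]' 0.14
python3 -m pendant '[[[50,50,0],[0,0,0]],[[80,100,0],[0,0,0]],[[80,150,0],[0,0,0]],[[80,200,0],[0,0,0]],[[80,250,0],[0,0,0]],[[80,260,0],[0,0,0]],[[80,260,0],[0,0,0]],[[80,260,0],[0,0,0]]]' 0.14
python3 - <<'E'
from h import *
overlay("side",POSE,"r_s",(220,150,460,350),3.2)
im,C=snap("side"); print(fitv(im,C,609.5,43.7,-.113,50)); print(fitv(im,C,592.5,357.6,-.26),fitv(im,C,457,369,-.22))
im,C=snap("wrist","r_w"); print(fitv(im,C,592.5,357.6,-.26),fitv(im,C,457,369,-.22)); print(tw(POSE,(40,114,0)))
E
```

```text
clock: 20.85
position: [609.8, 43.7, 40.7]
ee_rot: [0.0, 0.057, 0.998, 0.0]
contact_force: [0.4, 0.1, -1.3]
opening: 0.339
clock: 21.65
position: [614.1, 72.7, 209.8]
ee_rot: [0.001, 0.061, 0.998, -0.001]
contact_force: [1.0, -0.7, 0.6]
opening: 0.569
clock: 22.45
position: [563.4, 346.5, 206.5]
ee_rot: [0.0, 0.056, 0.998, -0.0]
contact_force: [-0.5, -0.9, 0.3]
opening: 0.572
(np.float64(609.9478166148483), np.float64(44.215799172487266), np.float64(-0.12068171972754421), np.float64(0.03792707249522209))
(np.float64(593.0117269899595), np.float64(357.29198780272714), np.float64(-0.262614619844861), np.float64(0.06119871139526367)) (np.float64(455.5347187786362), np.float64(369.1650035126951), np.float64(-0.23796346728254528), np.float64(0.030263906344771385))
(np.float64(592.731472955951), np.float64(357.45790152564723), np.float64(-0.25734371963964603), np.float64(0.04593818262219429)) (np.float64(457.14019447094495), np.float64(368.94342237630354), np.float64(-0.2254459357175326), np.float64(0.03974487632513046))
[609.59949408  43.76255432   0.        ]
```

View pics/r_s.png

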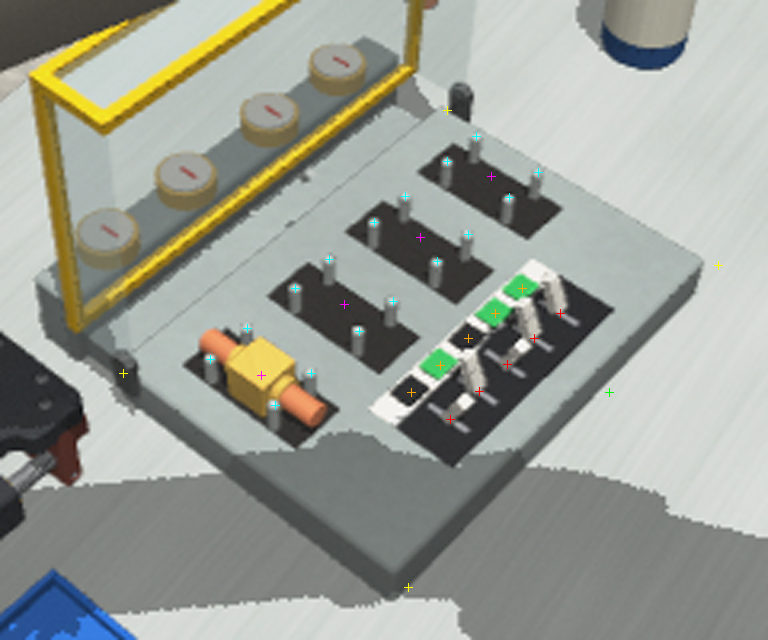

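View pics/r_w.png

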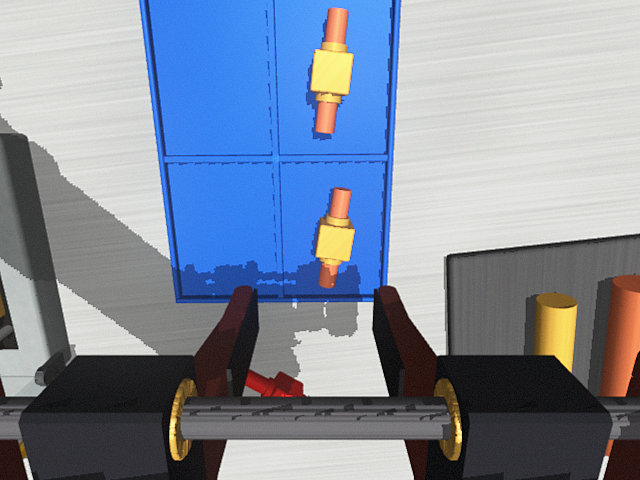

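Valve 1 lies flat in cradle 0, fitting within 1 mm, and the other two have not moved. I take valve 0 (592.8, 357.4, −0.26) next.

```bash
python3 - <<'E'
from h import *
print(rel((592.8,357.4,80),tdown(-.26)))
E
```

```text
(array([-26.8,  16.8, 126.5]), array([-0.03,  0.04,  8.25]))
```

```bash
python3 -m pendant '[[[-27,17,40],[0,0,8.3]],[[-27,17,80],[0,0,8.3]],[[-27,17,127],[0,0,8.3]],[[-27,17,127],[0,0,8.3]],[[-27,17,127],[0,0,8.3]],[[-27,17,127],[0,0,8.3]],[[-27,17,127],[0,0,8.3]]]'
python3 - <<'E'
from h import *
im,C=snap("wrist","s_w"); print(fitv(im,C,592.5,357.6,-.26)); print(rel((592.8,357.4,10),tdown(-.26)))
E
```

```text
clock: 23.3
position: [594.0, 360.6, 82.1]
ee_rot: [0.002, 0.129, 0.992, 0.002]
contact_force: [-0.3, -1.5, -0.4]
opening: 0.566
(np.float64(593.3199678637509), np.float64(357.43868705102216), np.float64(-0.25755697177198283), np.float64(0.04911724105477333))
(array([ 0.2, -3.6, 71.7]), array([0.19, 0.15, 0.09]))
```

View pics/s_w.png

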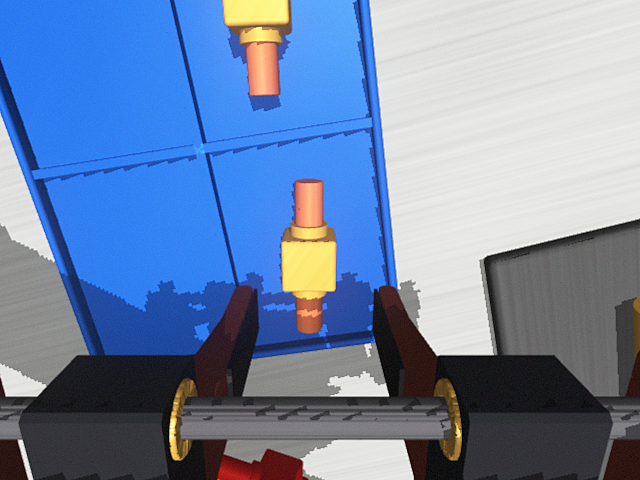

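Valve at (309,258). I shift 3 mm right to centre on it, then go down.

```bash
python3 -m pendant '[[[0,-3,0],[0,0,0]],[[0,-3,0],[0,0,0]],[[0,-3,0],[0,0,0]]]'
python3 - <<'E'
from h import *
print(rel((593,357.4,10),tdown(-.26)))
E
```

```text
clock: 23.65
position: [591.6, 357.0, 79.3]
ee_rot: [0.0, 0.129, 0.992, 0.0]
contact_force: [0.6, -0.2, 0.1]
opening: 0.571
(array([-1.2,  0.7, 69.3]), array([0.02, 0.01, 0.1 ]))
```

```bash
python3 -m pendant '[[[-1,1,30],[0,0,0]],[[-1,1,55],[0,0,0]],[[-1,1,69],[0,0,0]],[[-1,1,69],[0,0,0]],[[-1,1,69],[0,0,0]]]'
python3 -m pendant '[[[0,0,0],[0,0,0]],[[0,0,0],[0,0,0]],[[0,0,0],[0,0,0]],[[0,0,0],[0,0,0]],[[0,0,0],[0,0,0]],[[0,0,0],[0,0,0]]]' -1
python3 -m pendant '[[[0,0,-40],[0,0,0]],[[0,0,-80],[0,0,0]],[[0,0,-120],[0,0,0]],[[0,0,-150],[0,0,0]],[[0,0,-150],[0,0,0]]]'
python3 - <<'E'
from h import *
snap("wrist","t_w"); print(rel(tw(POSE,(40,38,160)),tdown()))
E
```

```text
clock: 24.15
position: [593.2, 357.9, 10.3]
ee_rot: [0.0, 0.129, 0.992, 0.0]
contact_force: [0.0, 0.4, 0.6]
opening: 0.573
clock: 24.75
position: [593.3, 357.9, 10.8]
ee_rot: [0.0, 0.129, 0.992, 0.0]
contact_force: [-1.1, -0.9, 6.1]
opening: 0.341
clock: 25.25
position: [595.2, 359.1, 164.7]
ee_rot: [0.003, 0.129, 0.992, 0.003]
contact_force: [0.3, 0.5, -3.1]
opening: 0.336
(array([-106.7, -375.3,    0.7]), array([ 0.16,  0.14, -8.31]))
```

View pics/t_w.png

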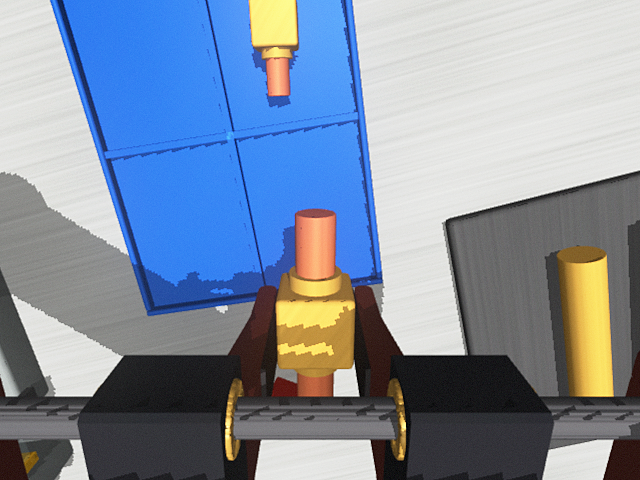

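Valve 0 is held and level; moving above cradle 1.

```bash
python3 -m pendant '[[[-107,-375,0],[0,0,-8.3]],[[-107,-375,0],[0,0,-8.3]],[[-107,-375,0],[0,0,-8.3]],[[-107,-375,0],[0,0,-8.3]],[[-107,-375,0],[0,0,-8.3]],[[-107,-375,0],[0,0,-8.3]],[[-107,-375,0],[0,0,-8.3]],[[-107,-375,0],[0,0,-8.3]]]'
python3 -m pendant '[[[0,0,0],[0,0,0]],[[0,0,0],[0,0,0]],[[0,0,0],[0,0,0]]]'
python3 - <<'E'
from h import *
print(rel(tw(POSE,(40,38,41)),tdown())); snap("wrist","u_w")
E
```

```text
clock: 26.1
position: [598.4, -35.6, 157.5]
ee_rot: [-0.002, 0.058, 0.998, -0.001]
contact_force: [0.5, 0.1, -2.3]
opening: 0.338
clock: 26.4
position: [599.7, -30.3, 158.3]
ee_rot: [-0.001, 0.056, 0.998, 0.0]
contact_force: [-0.1, 0.5, -2.3]
opening: 0.34
(array([ -1.8,  -1.3, 117.3]), array([ 0.03, -0.15,  0.09]))
```

View pics/u_w.png

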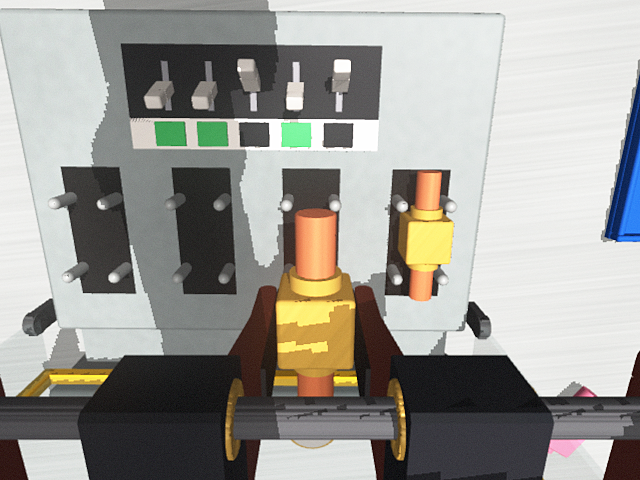

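```bash
python3 -m pendant '[[[-1.5,-1,40],[0,0,0]],[[-1.5,-1,77],[0,0,0]],[[-1.5,-1,77],[0,0,0]],[[-1.5,-1,77],[0,0,0]],[[-1.5,-1,77],[0,0,0]]]'
python3 - <<'E'
from h import *
print(rel(tw(POSE,(40,38,41)),tdown()))
E
```

```text
clock: 26.95
position: [603.3, -32.7, 84.7]
ee_rot: [0.001, 0.056, 0.998, 0.0]
contact_force: [-0.3, -0.4, -2.6]
opening: 0.342
(array([ 2.5,  0.7, 43.7]), array([0.03, 0.16, 0.04]))
```

```bash
python3 -m pendant '[[[1.5,0.7,15],[0,0,0]],[[1.5,0.7,25],[0,0,0]],[[1.5,0.7,33],[0,0,0]],[[1.5,0.7,38],[0,0,0]],[[1.5,0.7,42],[0,0,0]],[[1.5,0.7,42],[0,0,0]],[[1.5,0.7,42],[0,0,0]]]'
python3 - <<'E'
from h import *
print(rel(tw(POSE,(40,38,41)),tdown())); overlay("side",POSE,"v_s",(220,150,460,350),3.2)
E
```

```text
clock: 27.65
position: [600.7, -32.5, 40.9]
ee_rot: [0.0, 0.057, 0.998, -0.0]
contact_force: [-0.2, -0.6, -2.8]
opening: 0.338
(array([-0.2,  0.7, -0.1]), array([ 0.  ,  0.02, -0.02]))
```

View pics/v_s.png

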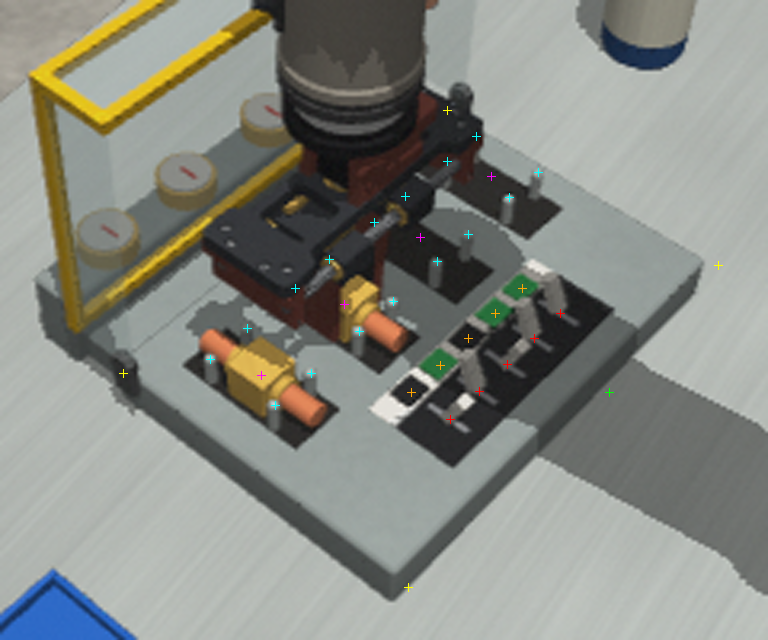

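Seated between the pins of cradle 1. I release, rise and go back over the tray.

```bash
python3 -m pendant '[[[0,0,0],[0,0,0]],[[0,0,0],[0,0,0]],[[0,0,0],[0,0,0]],[[0,0,-15],[0,0,0]],[[0,0,-45],[0,0,0]],[[0,0,-90],[0,0,0]],[[0,0,-130],[0,0,0]],[[0,0,-170],[0,0,0]]]' 0.14
python3 -m pendant '[[[40,50,0],[0,0,0]],[[80,100,0],[0,0,0]],[[120,150,0],[0,0,0]],[[160,200,0],[0,0,0]],[[170,250,0],[0,0,0]],[[180,300,0],[0,0,0]],[[180,350,0],[0,0,0]],[[180,380,0],[0,0,0]]]' 0.14
python3 - <<'E'
from h import *
im,C=snap("side"); a=fitv(im,C,610,43.7,-.113,50),fitv(im,C,601,-32,-.113,50),fitv(im,C,457,369,-.22); print(np.round(a,2))
im,C=snap("wrist","w_w"); print(np.round(fitv(im,C,457,369,-.22),2))
overlay("side",POSE,"w_s",(220,150,460,350),3.2)
E
```

```text
clock: 28.5
position: [600.4, -32.6, 213.9]
ee_rot: [0.001, 0.057, 0.998, 0.0]
contact_force: [0.5, -0.5, 0.5]
opening: 0.569
clock: 29.3
position: [463.7, 334.8, 212.5]
ee_rot: [0.001, 0.056, 0.998, 0.001]
contact_force: [1.5, 0.7, 0.6]
opening: 0.571
[[ 6.0979e+02  4.3990e+01 -1.1000e-01  9.0000e-02]
 [ 6.0014e+02 -3.2650e+01 -1.3000e-01  9.0000e-02]
 [ 4.5715e+02  3.6892e+02 -2.4000e-01  3.0000e-02]]
[ 4.5734e+02  3.6900e+02 -2.3000e-01  4.0000e-02]
```

View pics/w_s.png

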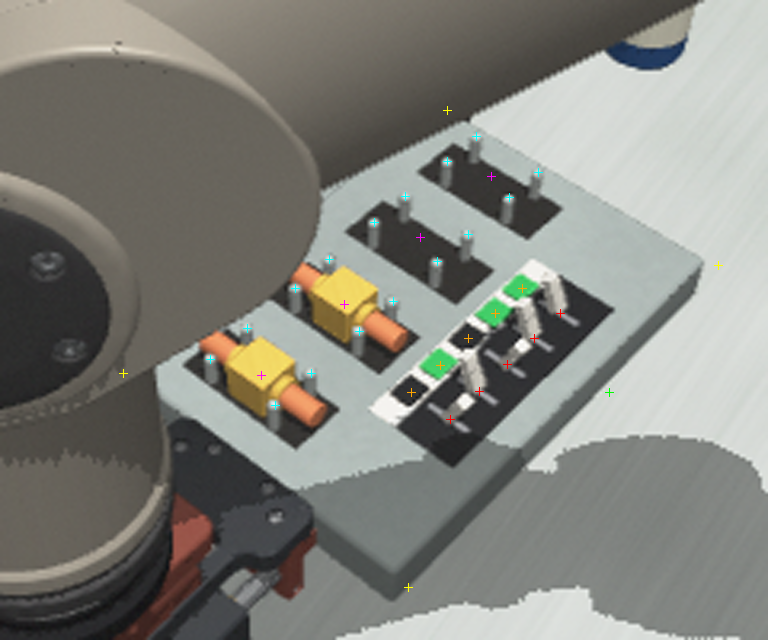

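View pics/w_w.png

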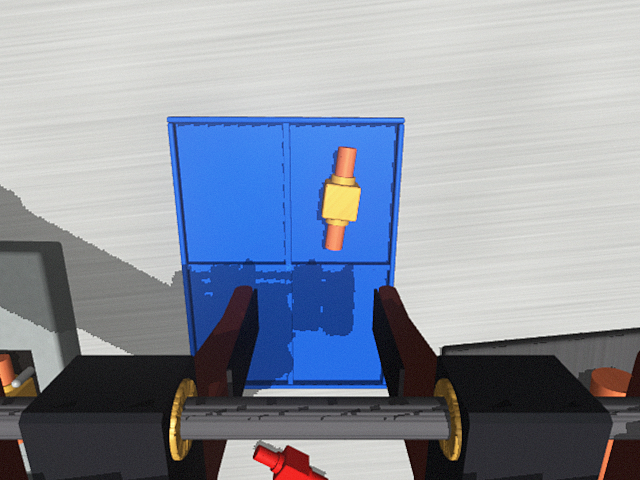

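Two valves are seated. The last one is at (457.2, 369, −0.23).

```bash
python3 -m pendant '[[[0,0,0],[0,0,0]],[[0,0,0],[0,0,0]]]'; python3 - <<'E'
from h import *
print(rel((457.2,369,85),tdown(-.23)))
E
```

```text
clock: 29.65
position: [465.0, 331.0, 211.4]
ee_rot: [0.0, 0.058, 0.998, -0.0]
contact_force: [0.5, -0.3, -0.2]
opening: 0.573
(array([ 12.2,  36.8, 126.4]), array([-0.02,  0.03,  6.55]))
```

```bash
python3 -m pendant '[[[12,37,40],[0,0,6.5]],[[12,37,80],[0,0,6.5]],[[12,37,126],[0,0,6.5]],[[12,37,126],[0,0,6.5]],[[12,37,126],[0,0,6.5]],[[12,37,126],[0,0,6.5]],[[12,37,126],[0,0,6.5]],[[12,37,126],[0,0,6.5]]]'
python3 - <<'E'
from h import *
im,C=snap("wrist","x_w"); print(np.round(fitv(im,C,457,369,-.23),2)); print(rel((457.2,369,10),tdown(-.23)))
E
```

```text
clock: 30.45
position: [457.7, 371.7, 86.9]
ee_rot: [0.001, 0.113, 0.994, 0.001]
contact_force: [-0.8, -0.2, -0.1]
opening: 0.568
[ 4.5737e+02  3.6872e+02 -2.3000e-01  4.0000e-02]
(array([-0.2, -2.7, 76.4]), array([0.13, 0.08, 0.17]))
```

View pics/x_w.png

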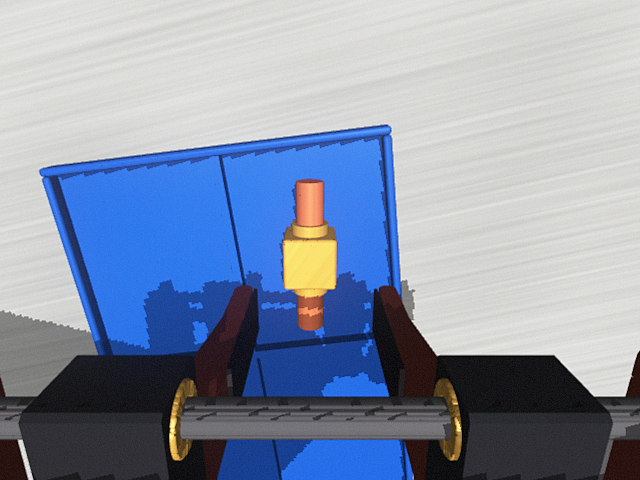

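Valve at (310,257). I centre by about −2 mm and go down.

```bash
python3 -m pendant '[[[0,-2,0],[0,0,0]],[[0,-2,25],[0,0,0]],[[0,-2,25],[0,0,0]],[[0,-2,25],[0,0,0]]]'
python3 - <<'E'
from h import *
print(rel((457.2,369,10),tdown(-.23)))
E
```

```text
clock: 30.9
position: [455.9, 368.8, 59.8]
ee_rot: [-0.0, 0.113, 0.994, -0.0]
contact_force: [0.6, -0.2, 0.0]
opening: 0.571
(array([-1.3,  0.6, 49.8]), array([-0.06, -0.04,  0.19]))
```

```bash
python3 -m pendant '[[[-1,0,25],[0,0,0]],[[-1,0,40],[0,0,0]],[[-1,0,50],[0,0,0]],[[-1,0,50],[0,0,0]],[[-1,0,50],[0,0,0]]]'
python3 -m pendant '[[[0,0,0],[0,0,0]],[[0,0,0],[0,0,0]],[[0,0,0],[0,0,0]],[[0,0,0],[0,0,0]],[[0,0,0],[0,0,0]],[[0,0,0],[0,0,0]]]' -1
python3 -m pendant '[[[0,0,-40],[0,0,0]],[[0,0,-80],[0,0,0]],[[0,0,-120],[0,0,0]],[[0,0,-150],[0,0,0]],[[0,0,-150],[0,0,0]]]'
python3 - <<'E'
from h import *
snap("wrist","y_w"); print(rel(tw(POSE,(40,-38,160)),tdown()))
E
```

```text
clock: 31.4
position: [457.3, 369.0, 10.1]
ee_rot: [0.0, 0.113, 0.994, 0.0]
contact_force: [0.7, -0.7, 0.2]
opening: 0.57
clock: 32.0
position: [457.4, 369.1, 10.4]
ee_rot: [0.0, 0.113, 0.994, 0.0]
contact_force: [-0.6, -0.7, 5.4]
opening: 0.34
clock: 32.5
position: [459.2, 370.5, 163.9]
ee_rot: [0.002, 0.113, 0.994, 0.003]
contact_force: [-0.7, 0.5, -2.5]
opening: 0.34
(array([-2.383e+02, -4.344e+02,  4.000e-01]), array([ 0.17,  0.11, -6.51]))
```

View pics/y_w.png

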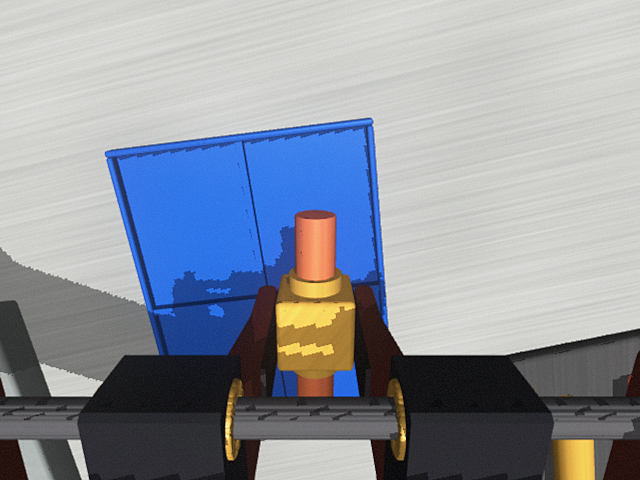

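```bash
python3 -m pendant '[[[-119,-217,0],[0,0,-3.3]],[[-119,-217,0],[0,0,-3.3]],[[-119,-217,0],[0,0,-3.3]],[[-119,-217,0],[0,0,-3.3]],[[-119,-217,0],[0,0,-3.3]],[[-119,-217,0],[0,0,-3.3]]]'
python3 - <<'E'
from h import *
print(rel(tw(POSE,(40,-38,160)),tdown()))
E
```

```text
clock: 33.15
position: [524.6, 121.8, 158.0]
ee_rot: [-0.001, 0.09, 0.996, -0.003]
contact_force: [-0.4, -0.7, -2.2]
opening: 0.339
(array([-107.8, -213.2,   -1.1]), array([-0.3 , -0.09, -3.85]))
```

```bash
python3 -m pendant '[[[-112,-218,0],[0,0,-3.3]],[[-112,-218,0],[0,0,-3.3]],[[-112,-218,0],[0,0,-3.3]],[[-112,-218,0],[0,0,-3.3]],[[-112,-218,0],[0,0,-3.3]],[[-112,-218,0],[0,0,-3.3]],[[-112,-218,0],[0,0,-3.3]],[[-112,-218,0],[0,0,-3.3]]]'
python3 -m pendant '[[[0,0,0],[0,0,0]],[[0,0,0],[0,0,0]],[[0,0,0],[0,0,0]]]'
python3 - <<'E'
from h import *
print(rel(tw(POSE,(40,-38,41)),tdown())); snap("wrist","z_w")
E
```

```text
clock: 33.95
position: [597.2, -101.0, 158.3]
ee_rot: [-0.001, 0.055, 0.999, 0.001]
contact_force: [0.2, 1.1, -1.9]
opening: 0.337
clock: 34.25
position: [598.1, -102.0, 159.9]
ee_rot: [-0.0, 0.055, 0.998, 0.0]
contact_force: [-1.4, -0.1, -2.6]
opening: 0.34
(array([  5. ,  -5.9, 118.9]), array([ 0.02, -0.  ,  0.18]))
```

View pics/z_w.png

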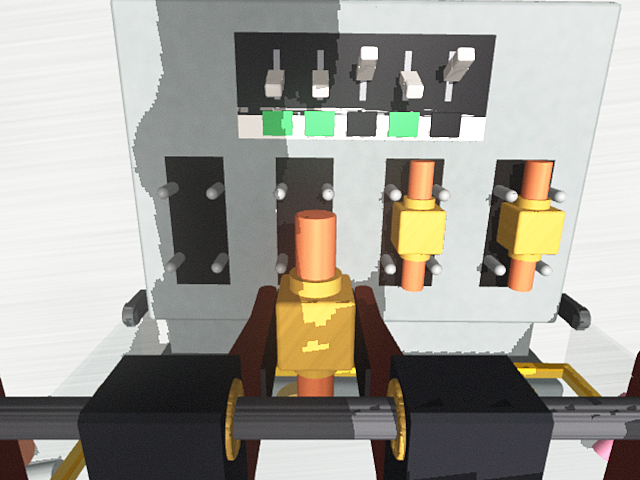

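```bash
python3 -m pendant '[[[5,-6,0],[0,0,0]],[[5,-6,40],[0,0,0]],[[5,-6,77],[0,0,0]],[[5,-6,77],[0,0,0]],[[5,-6,77],[0,0,0]],[[5,-6,77],[0,0,0]]]'
python3 - <<'E'
from h import *
print(rel(tw(POSE,(40,-38,41)),tdown()))
E
```

```text
clock: 34.9
position: [593.8, -109.0, 84.9]
ee_rot: [0.002, 0.056, 0.998, -0.0]
contact_force: [0.4, -0.3, -1.8]
opening: 0.34
(array([ 1.7,  1.6, 43.9]), array([-0.01,  0.17,  0.07]))
```

```bash
python3 -m pendant '[[[1,1.4,15],[0,0,0]],[[1,1.4,25],[0,0,0]],[[1,1.4,33],[0,0,0]],[[1,1.4,38],[0,0,0]],[[1,1.4,42],[0,0,0]],[[1,1.4,42],[0,0,0]],[[1,1.4,42],[0,0,0]]]'
python3 - <<'E'
from h import *
print(rel(tw(POSE,(40,-38,41)),tdown())); overlay("side",POSE,"za_s",(220,150,460,350),3.2)
E
```

```text
clock: 35.6
position: [591.8, -107.1, 40.8]
ee_rot: [0.0, 0.056, 0.998, -0.0]
contact_force: [-0.2, 0.3, -1.5]
opening: 0.339
(array([-0.7, -0.1, -0.2]), array([-0.  ,  0.01,  0.08]))
```

View pics/za_s.png

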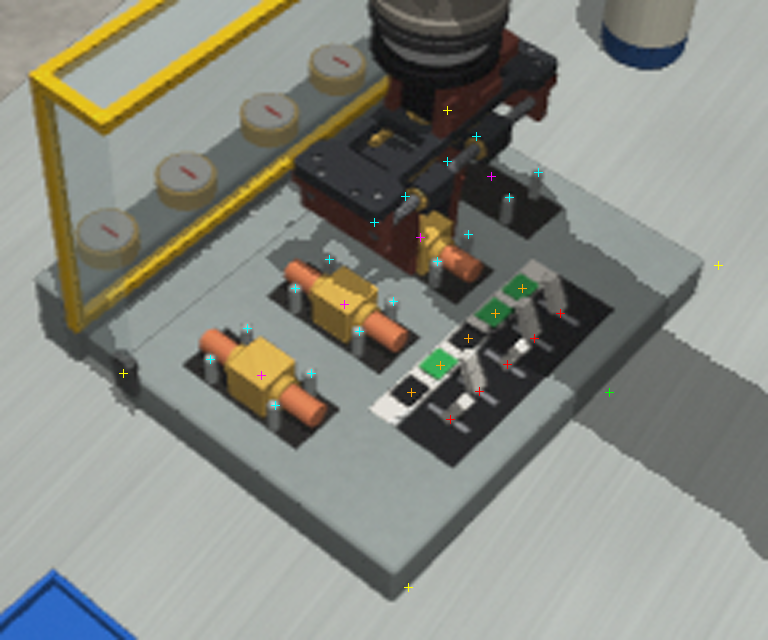

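Seated in cradle 2. I release, rise, and back off towards the robot.

```bash
python3 -m pendant '[[[0,0,0],[0,0,0]],[[0,0,0],[0,0,0]],[[0,0,0],[0,0,0]],[[0,0,-15],[0,0,0]],[[0,0,-45],[0,0,0]],[[0,0,-90],[0,0,0]],[[0,0,-130],[0,0,0]],[[20,0,-170],[0,0,0]]]' 0.14
python3 -m pendant '[[[50,0,-50],[0,0,0]],[[90,10,-90],[0,0,0]],[[120,30,-120],[0,0,0]],[[120,30,-120],[0,0,0]],[[120,30,-120],[0,0,0]],[[120,30,-120],[0,0,0]],[[120,30,-120],[0,0,0]]]' 1
python3 - <<'E'
from h import *
im,C=snap("side","zb_s0"); a=fitv(im,C,610,43.7,-.113,50),fitv(im,C,601,-32,-.113,50),fitv(im,C,592,-107,-.113,50); print(np.round(a,2))
for k in range(3): print(tw(POSE,(40,114-76*k,50)).round(1))
overlay("side",POSE,"zb_s",(220,100,460,350),2.4)
im,C=snap("wrist","zb_w");
for d in spot_point("hood_knob","wrist")+[]: print("w",d["score"],toworld(d["point"],C))
im,C=snap("side")
for d in spot_point("hood_knob","side"): print("s",d["score"],toworld(d["point"],C))
b=1.55+np.arctan2(20,235);r=np.hypot(20,235);print("model",tw(POSE,(105-r*np.cos(b),0,50+r*np.sin(b)))); print(get_obs()["position"])
E
```

```text
clock: 36.45
position: [573.3, -104.8, 214.0]
ee_rot: [0.002, 0.056, 0.998, -0.0]
contact_force: [-0.1, -0.2, 1.1]
opening: 0.566
clock: 37.15
position: [455.9, -62.2, 330.1]
ee_rot: [-0.001, 0.056, 0.998, -0.0]
contact_force: [-0.3, -0.9, 0.1]
opening: 0.997
[[ 6.0894e+02  4.3930e+01 -1.3000e-01  8.0000e-02]
 [ 6.0996e+02 -3.5840e+01 -1.5000e-01  1.9000e-01]
 [ 5.9262e+02 -1.0696e+02 -1.4000e-01  1.3000e-01]]
[609.6  43.8  50. ]
[601.  -31.8  50. ]
[ 592.5 -107.3   50. ]
s 0.62 [677.26290323 -83.68019626 282.75181959]
model [676.34287117 -78.54343896 285.36508114]
[455.8730319  -61.86729702 330.18173587]
```

View pics/zb_s.png

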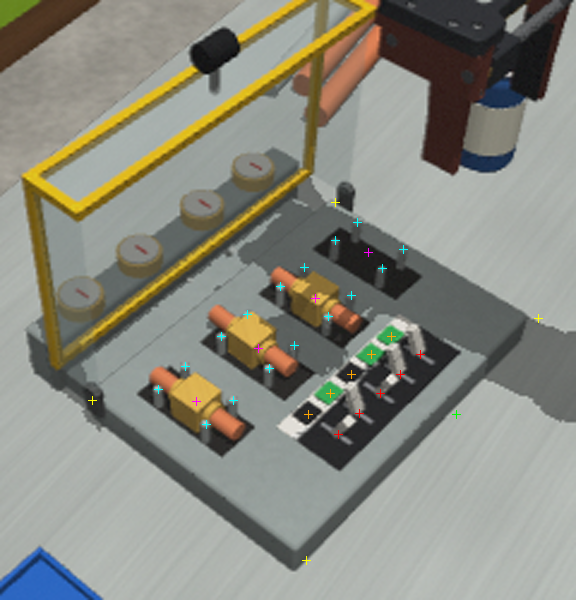

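View pics/zb_w.png

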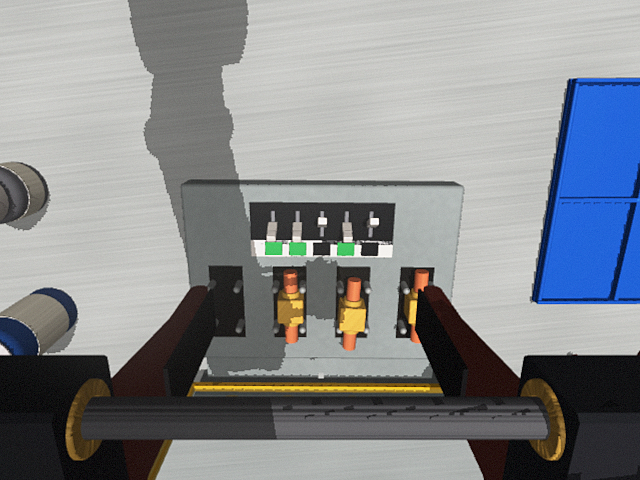

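The valve in cradle 1 has been knocked. In the side view its body at (252,337) is about 9 mm too far back. I zoom in.

```bash
python3 - <<'E'
from h import *
im,C=snap("side"); cv2.imwrite("pics/zc_s.png",cv2.resize(im[200:300,270:380,::-1],None,fx=6,fy=6,interpolation=cv2.INTER_CUBIC))
im,C=snap("wrist"); cv2.imwrite("pics/zc_w.png",cv2.resize(im[255:365,200:450,::-1],None,fx=3.2,fy=3.2,interpolation=cv2.INTER_CUBIC))
for z in(50,60,70): print(z,np.round(fitv(im,C,608,-36,-.113,z),2))
im,C=snap("top"); 
cv2.imwrite("pics/zc_t.png",cv2.resize(im[190:310,230:410,::-1],None,fx=4.4,fy=4.4,interpolation=cv2.INTER_CUBIC))
E
```

```text
50 [ 6.0927e+02 -3.6450e+01 -1.6000e-01  1.0000e-02]
60 [ 6.0491e+02 -3.6660e+01 -1.6000e-01  3.0000e-02]
70 [ 5.9844e+02 -3.7200e+01 -1.5000e-01  5.0000e-02]
```

View pics/zc_s.png

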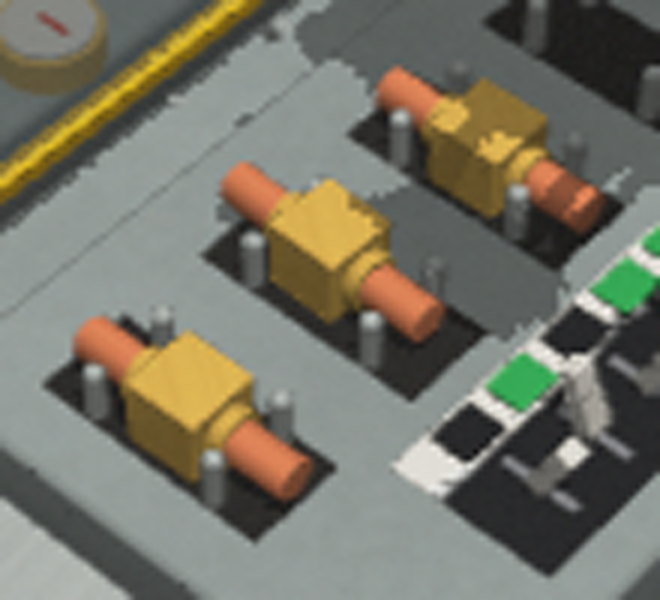

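View pics/zc_w.png

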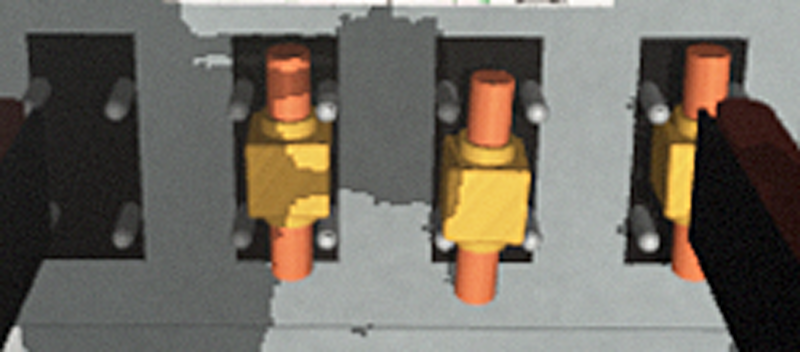

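View pics/zc_t.png

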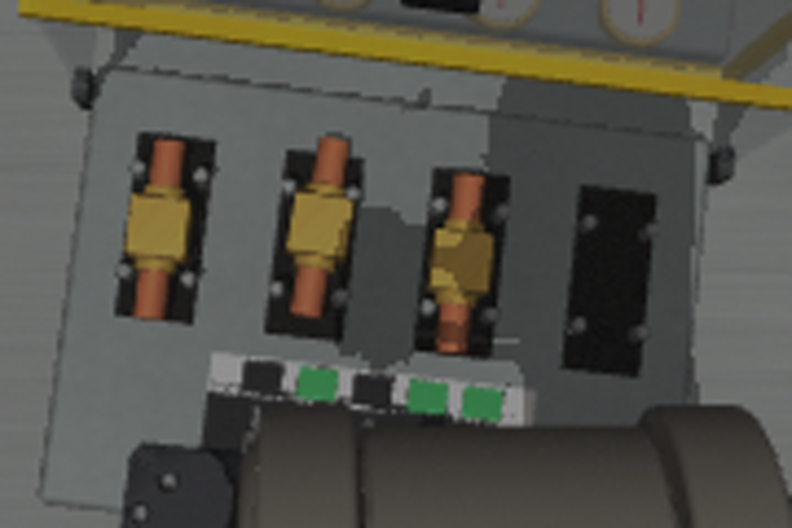

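The valve still lies flat (fit good at z = 50), but it is about 9 mm back and skewed, against the rear pins. I'll grip it in place and slide it back to centre.

```bash
python3 - <<'E'
from h import *
print(rel(tw(POSE,(46,35,130)),tdown(-.155)))
E
```

```text
(array([-147.1,   43. ,  200.5]), array([-0.01, -0.03,  2.48]))
```

```bash
python3 -m pendant '[[[-147,43,100],[0,0,2.5]],[[-147,43,150],[0,0,2.5]],[[-147,43,200],[0,0,2.5]],[[-147,43,200],[0,0,2.5]],[[-147,43,200],[0,0,2.5]],[[-147,43,200],[0,0,2.5]],[[-147,43,200],[0,0,2.5]],[[-147,43,200],[0,0,2.5]]]' 0.14
python3 -m pendant '[[[0,0,0],[0,0,0]],[[0,0,0],[0,0,0]],[[0,0,0],[0,0,0]],[[0,0,0],[0,0,0]]]'
python3 - <<'E'
from h import *
im,C=snap("wrist","zd_w"); v=fitv(im,C,609,-36.4,-.15,50); print(np.round(v,3)); print("tester frame",R.from_euler('z',-POSE[2]).apply([v[0]-POSE[0],v[1]-POSE[1],0]))
for a,b,y in((610,43.7,114),(592,-107,-38)):
  w=fitv(im,C,a,b,-.113,50); print(np.round(w,2),R.from_euler('z',-POSE[2]).apply([w[0]-POSE[0],w[1]-POSE[1],0]))
print(rel(tw(POSE,(46,35,80)),tdown(-.155)))
E
```

```text
clock: 38.4
position: [607.0, -35.9, 132.8]
ee_rot: [0.001, 0.078, 0.997, 0.0]
contact_force: [-0.2, -0.3, 1.1]
opening: 0.573
clock: 38.8
position: [606.8, -35.2, 131.7]
ee_rot: [0.001, 0.078, 0.997, 0.0]
contact_force: [-0.4, 0.2, -0.5]
opening: 0.573
[ 6.09525e+02 -3.65230e+01 -1.60000e-01  4.20000e-02]
tester frame [48.97865005 34.21779128  0.        ]
[ 6.0832e+02  4.3870e+01 -1.0000e-01  3.0000e-02] [ 38.71810395 113.96166188   0.        ]
[ 5.9129e+02 -1.0666e+02 -1.1000e-01  3.0000e-02] [ 38.76868781 -37.5254753    0.        ]
(array([ 0.1, -0.2, 51.5]), array([ 0.02,  0.04, -0.01]))
```

View pics/zd_w.png

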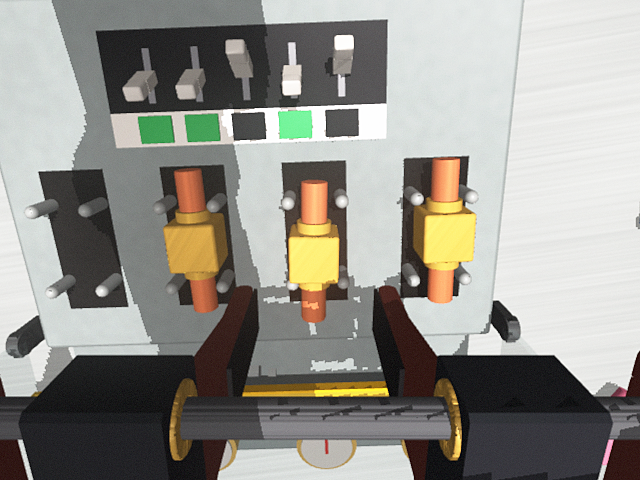

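Valve at (314,255) between the fingers, and the hood is clear. I go down, grip and slide 8.5 mm towards the robot while straightening it.

```bash
python3 -m pendant '[[[0,-0.5,40],[0,0,0]],[[0,-0.5,65],[0,0,0]],[[0,-0.5,80],[0,0,0]],[[0,-0.5,90],[0,0,0]],[[0,-0.5,90],[0,0,0]],[[0,-0.5,90],[0,0,0]]]'
python3 -m pendant '[[[0,0,0],[0,0,0]],[[0,0,0],[0,0,0]],[[0,0,0],[0,0,0]],[[0,0,0],[0,0,0]],[[0,0,0],[0,0,0]],[[0,0,0],[0,0,0]]]' -1
python3 - <<'E'
from h import *
print(rel(tw(POSE,(37.2,38,41)),tdown()))
E
```

```text
clock: 39.45
position: [607.3, -35.8, 41.6]
ee_rot: [0.001, 0.078, 0.997, 0.0]
contact_force: [-0.0, -0.1, -0.4]
opening: 0.573
clock: 40.05
position: [607.1, -35.8, 41.6]
ee_rot: [0.001, 0.078, 0.997, 0.0]
contact_force: [-1.3, -0.0, 6.7]
opening: 0.343
(array([9.4, 3. , 0.6]), array([ 0.01,  0.06, -2.42]))
```

```bash
python3 -m pendant '[[[0,0,-1.5],[0,0,0]],[[2,1,-1.5],[0,0,-1]],[[5,2,-1.5],[0,0,-2]],[[9,3,-1.5],[0,0,-2.4]],[[9,3,-1.5],[0,0,-2.4]],[[9,3,0],[0,0,-2.4]],[[9,3,0],[0,0,-2.4]]]'
python3 - <<'E'
from h import *
im,C=snap("side"); print(np.round(fitv(im,C,601,-32,-.113,50),2)); print(rel(tw(POSE,(37.2,38,41)),tdown()))
E
python3 -m pendant '[[[0,0,0],[0,0,0]],[[0,0,0],[0,0,0]],[[0,0,0],[0,0,0]],[[0,0,-15],[0,0,0]],[[0,0,-45],[0,0,0]],[[0,0,-90],[0,0,0]],[[0,0,-90],[0,0,0]],[[0,0,-90],[0,0,0]]]' 0.14
python3 - <<'E'
from h import *
im,C=snap("wrist","ze_w")
for a,b in((610,43.7),(601,-32),(592,-107)):
  w=fitv(im,C,a,b,-.113,50); print(np.round(w,2),R.from_euler('z',-POSE[2]).apply([w[0]-POSE[0],w[1]-POSE[1],0]))
E
```

```text
clock: 40.75
position: [597.8, -31.1, 41.6]
ee_rot: [-0.0, 0.057, 0.998, 0.0]
contact_force: [-4.3, 1.7, 6.4]
opening: 0.34
[ 5.9453e+02 -2.2730e+01  2.8000e-01  4.4000e-01]
(array([-0.5, -0.3,  0.6]), array([ 0.03, -0.05, -0.02]))
clock: 41.6
position: [599.2, -31.3, 132.9]
ee_rot: [0.002, 0.057, 0.998, 0.0]
contact_force: [-0.7, -0.0, -0.5]
opening: 0.573
[ 6.0826e+02  4.3870e+01 -1.0000e-01  3.0000e-02] [ 38.65335215 113.95617597   0.        ]
[ 6.0003e+02 -3.1310e+01 -1.2000e-01  2.0000e-02] [38.9547031  38.32804342  0.        ]
[ 5.9130e+02 -1.0668e+02 -1.1000e-01  3.0000e-02] [ 38.78145398 -37.5503007    0.        ]
```

View pics/ze_w.png

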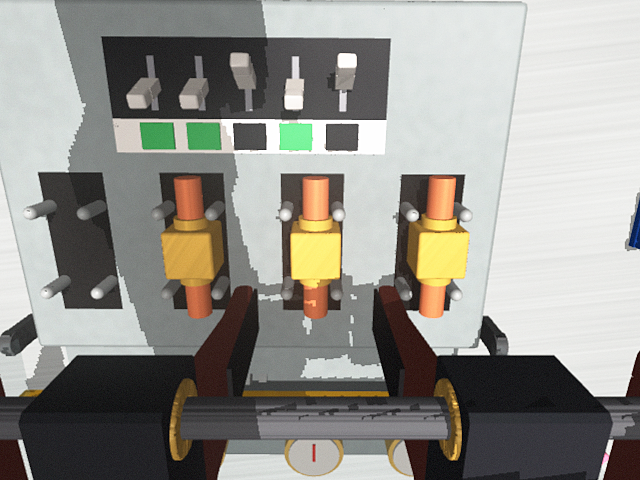

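All three valves are within 1.5 mm of centre and the switches are unchanged. Now I go up and over to the knob of the standing hood.

```bash
python3 -m pendant '[[[30,0,-20],[0,0,0]],[[60,0,-60],[0,0,0]],[[60,-10,-110],[0,0,0]],[[60,-20,-160],[0,0,0]],[[60,-30,-210],[0,0,0]],[[60,-38,-240],[0,0,0]],[[60,-38,-240],[0,0,0]],[[60,-38,-240],[0,0,0]]]' 1
python3 - <<'E'
from h import *
b=1.55+np.arctan2(20,235);r=np.hypot(20,235);k=tw(POSE,(105-r*np.cos(b),0,50+r*np.sin(b))); print(k,rel(k+[0,0,85],tdown()))
im,C=snap("side"); 
for d in spot_point("hood_knob","side"): print("s",d["score"],toworld(d["point"],C), proj(k,C), proj(toworld(d["point"],C),C))
E
```

```text
clock: 42.45
position: [534.0, -62.3, 370.0]
ee_rot: [-0.001, 0.057, 0.998, 0.0]
contact_force: [-0.3, 0.5, -0.8]
opening: 1.002
[676.34287117 -78.54343896 285.36508114] (array([-1.433e+02, -1.000e-01, -6.000e-01]), array([ 0.  , -0.06, -0.03]))
s 0.92 [681.10794203 -80.77732285 284.13348618] [[308.93897194 121.36558283]] [[307.48404756 120.41039997]]
s 0.46 [529.9033154  -33.96419564  34.67755418] [[308.93897194 121.36558283]] [[357.34382145 264.72618113]]
```

```bash
python3 -m pendant '[[[-50,0,0],[0,0,0]],[[-100,0,0],[0,0,0]],[[-145,0,0],[0,0,0]],[[-145,0,0],[0,0,0]],[[-145,0,0],[0,0,0]],[[-145,0,0],[0,0,0]],[[-145,0,0],[0,0,0]]]'
python3 - <<'E'
from h import *
im,C=snap("wrist","zf_w");snap("side","zf_s")
for d in spot_point("hood_knob","wrist"): print("w",d["score"],toworld(d["point"],C))
print(rel((678,-79,268),tdown()))
E
```

```text
clock: 43.25
position: [677.3, -78.7, 371.3]
ee_rot: [0.0, 0.057, 0.998, 0.0]
contact_force: [0.2, -0.3, 0.0]
opening: 1.001
w 0.83 [678.4987778  -79.39865702 286.02529918]
(array([ -0.2,  -0.4, 103.8]), array([ 0.04,  0.06, -0.01]))
```

View pics/zf_w.png

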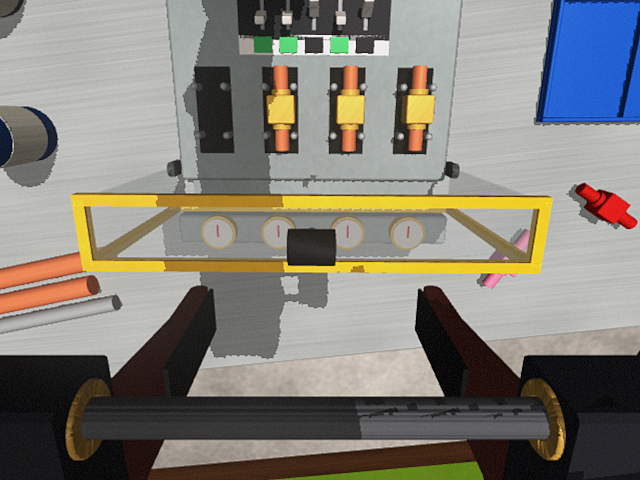

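View pics/zf_s.png

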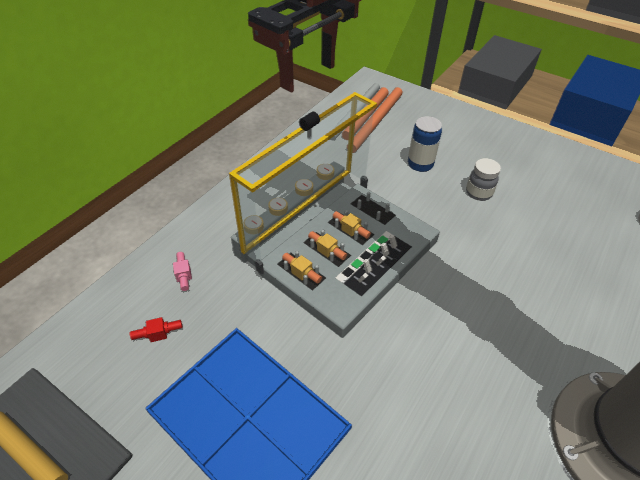

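The knob is between the open fingers' line (column 311), at (678.5, −79.4, 286). I go down and grip.

```bash
python3 -m pendant '[[[0,0,40],[0,0,0]],[[0,0,75],[0,0,0]],[[0,0,103],[0,0,0]],[[0,0,103],[0,0,0]],[[0,0,103],[0,0,0]]]'
python3 -m pendant '[[[0,0,0],[0,0,0]],[[0,0,0],[0,0,0]],[[0,0,0],[0,0,0]],[[0,0,0],[0,0,0]],[[0,0,0],[0,0,0]],[[0,0,0],[0,0,0]],[[0,0,0],[0,0,0]],[[0,0,0],[0,0,0]]]' -1
python3 -m pendant '[[[0,0,0],[0,0,0]],[[0,0,0],[0,0,0]]]' -1
python3 - <<'E'
from h import *
r=np.hypot(235,20);g=lambda a:np.array([105-r*np.cos(a+np.arctan2(20,235)),50+r*np.sin(a+np.arctan2(20,235))])
for a in np.arange(1.55,-.01,-.1):
    d=g(a)-g(1.55); print(round(a,2),[-round(d[0]),0,-round(d[1])])
E
```

```text
clock: 43.9
position: [678.4, -78.7, 268.9]
ee_rot: [0.0, 0.057, 0.998, 0.0]
contact_force: [0.4, -0.2, 0.6]
opening: 1.001
clock: 44.7
position: [678.1, -81.3, 267.8]
ee_rot: [-0.0, 0.058, 0.998, -0.002]
contact_force: [0.4, -6.9, 0.5]
opening: 0.341
clock: 44.9
position: [678.1, -81.3, 267.8]
ee_rot: [-0.0, 0.058, 0.998, -0.001]
contact_force: [-0.1, -5.4, -1.1]
opening: 0.335
1.55 [0, 0, 0]
1.45 [24, 0, 0]
1.35 [47, 0, 2]
1.25 [70, 0, 6]
1.15 [93, 0, 13]
1.05 [115, 0, 22]
0.95 [136, 0, 33]
0.85 [155, 0, 46]
0.75 [173, 0, 61]
0.65 [190, 0, 77]
0.55 [205, 0, 95]
0.45 [218, 0, 115]
0.35 [229, 0, 136]
0.25 [238, 0, 158]
0.15 [244, 0, 180]
0.05 [249, 0, 204]
```

```bash
python3 -m pendant '[[[24,0,0],[0,0,0]],[[47,0,2],[0,0,0]],[[70,0,6],[0,0,0]],[[93,0,13],[0,0,0]],[[115,0,22],[0,0,0]],[[136,0,33],[0,0,0]],[[136,0,33],[0,0,0]],[[136,0,33],[0,0,0]]]'
python3 - <<'E'
from h import *
snap("side","zg_s")
E
```

```text
clock: 45.7
position: [542.5, -65.0, 236.5]
ee_rot: [0.0, 0.057, 0.998, -0.0]
contact_force: [-6.4, -3.1, 11.7]
opening: 0.334
```

View pics/zg_s.png

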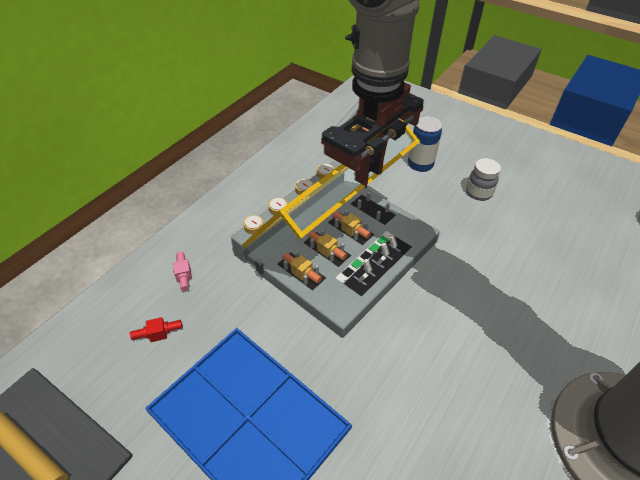

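The hood follows, at roughly 0.95 rad. I continue down the arc.

```bash
python3 -m pendant '[[[19,0,13],[0,0,0]],[[37,0,28],[0,0,0]],[[54,0,44],[0,0,0]],[[69,0,62],[0,0,0]],[[82,0,82],[0,0,0]],[[93,0,103],[0,0,0]],[[93,0,103],[0,0,0]]]'
python3 -m pendant '[[[5,0,11],[0,0,0]],[[9,0,22],[0,0,0]],[[13,0,33],[0,0,0]],[[15,0,44],[0,0,0]],[[18,0,56],[0,0,0]],[[20,0,68],[0,0,0]],[[20,0,74],[0,0,0]],[[20,0,78],[0,0,0]]]'
python3 - <<'E'
from h import *
snap("side","zh_s")
E
```

```text
clock: 46.45
position: [447.5, -53.6, 130.0]
ee_rot: [-0.003, 0.057, 0.998, -0.001]
contact_force: [-5.5, -4.5, 0.6]
opening: 0.337
clock: 47.25
position: [426.9, -51.1, 52.8]
ee_rot: [-0.004, 0.057, 0.998, -0.0]
contact_force: [-9.7, -4.0, -0.3]
opening: 0.343
```

View pics/zh_s.png

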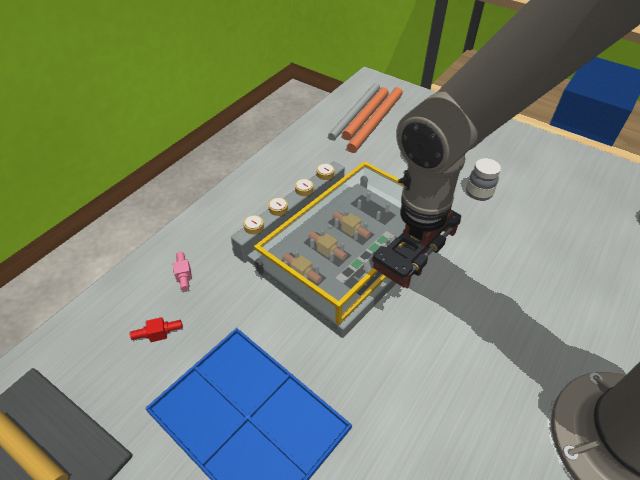

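The hood looks shut. I release and rise straight up, then wait for it to settle.

```bash
python3 -m pendant '[[[0,0,0],[0,0,0]],[[0,0,0],[0,0,0]],[[0,0,0],[0,0,0]],[[0,0,0],[0,0,0]],[[0,0,0],[0,0,0]],[[0,0,0],[0,0,0]],[[0,0,-20],[0,0,0]],[[0,0,-50],[0,0,0]]]' 1
python3 -m pendant '[[[0,0,-50],[0,0,0]],[[0,0,-100],[0,0,0]],[[0,50,-130],[0,0,0]],[[0,100,-150],[0,0,0]],[[0,150,-150],[0,0,0]],[[0,200,-150],[0,0,0]],[[0,250,-150],[0,0,0]],[[0,300,-150],[0,0,0]]]'
python3 -m pendant '[[[0,0,0],[0,0,0]],[[0,0,0],[0,0,0]],[[0,0,0],[0,0,0]],[[0,0,0],[0,0,0]],[[0,0,0],[0,0,0]],[[0,0,0],[0,0,0]],[[0,0,0],[0,0,0]],[[0,0,0],[0,0,0]]]'
python3 - <<'E'
from h import *
overlay("top",POSE,"zi_t",(225,160,415,345),4); overlay("side",POSE,"zi_s",(220,150,460,350),3.2); snap("side","zi_sf")
for n in("top","side"):
    im,C=snap(n)
    for l in("hood_knob","paste_jar","oil_can"):
        for d in spot_point(l,n)[:1]: print(n,l,round(d["score"],2),toworld(d["point"],C).round(0))
E
```

```text
clock: 48.1
position: [429.6, -50.6, 103.4]
ee_rot: [-0.002, 0.057, 0.998, -0.0]
contact_force: [0.1, 0.3, 0.4]
opening: 0.991
clock: 48.9
position: [463.4, 238.3, 254.1]
ee_rot: [0.0, 0.057, 0.998, 0.0]
contact_force: [0.8, 0.2, 0.3]
opening: 1.003
clock: 49.7
position: [463.6, 236.1, 253.9]
ee_rot: [0.0, 0.057, 0.998, 0.0]
contact_force: [0.1, 0.4, 0.6]
opening: 1.005
top paste_jar 0.72 [ 425. -410.    3.]
top oil_can 0.8 [ 584. -419.    1.]
side hood_knob 0.78 [431. -51.  67.]
side paste_jar 0.77 [ 422. -415.   -7.]
side oil_can 0.59 [ 586. -425.    1.]
```

View pics/zi_t.png

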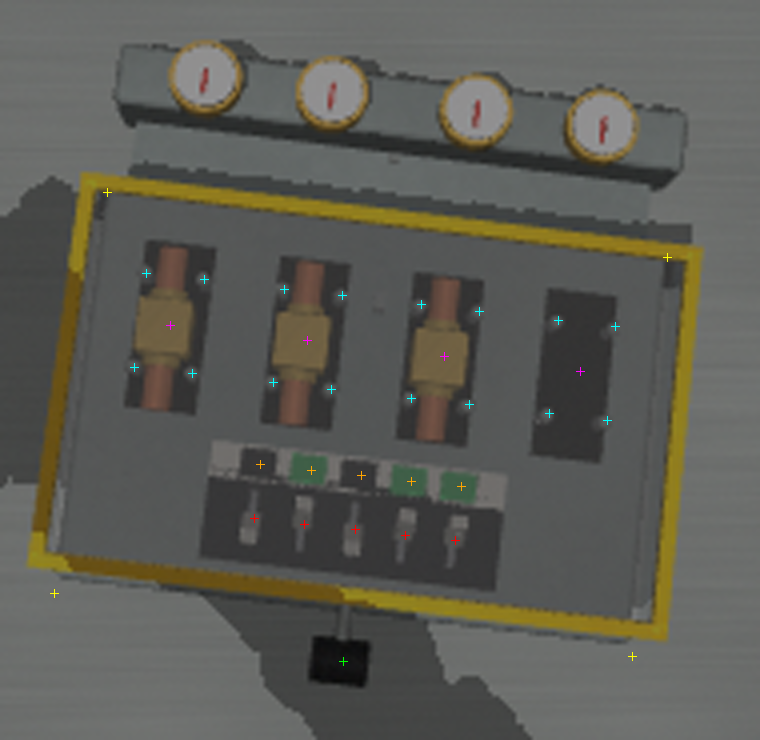

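View pics/zi_s.png

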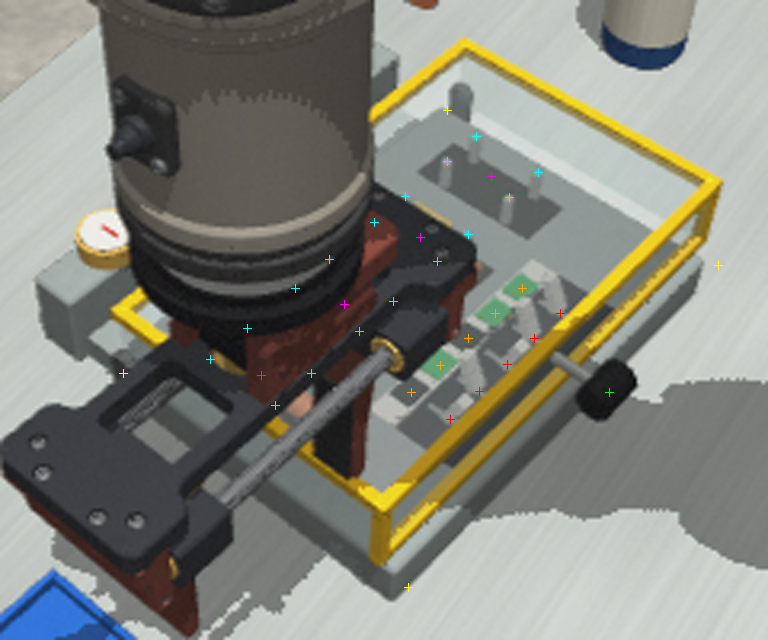

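The hood is shut, with its edges and knob at the same pixels as at the start. The valves are centred, the switches read off, on, off, on, on, and the jar and can have not moved. Handing in.

```bash
python3 -c "
from cell import *
print(close_job())"
```

```text
the job is handed in; nothing more can be done
None
```

I opened the hood by its knob until it stood open by itself, then let go. I tipped switches 0 and 2 towards the robot and left 1, 3 and 4 on, as the tags ask. The tray held three valves; they lie in cradles 0, 1 and 2. I then guided the hood shut by the knob and handed in at about 50 s.

- **One mishap:** after I placed it, the valve in cradle 1 was found about 9 mm back and skewed. I re-gripped it and slid it back to centre.
- **Last checks:** before closing, wrist camera fits put all three valves within about 1.5 mm of their cradle centres. With the hood shut, the top view shows the valves and switches unchanged, and the hood edges and knob where they were at the start. The jar and can read the same as at the start, within the few millimetres of camera error.
- **Gaps in the checks:** the knob finder missed the knob in the final top picture, but found it in the side picture at (431, −51, 67) mm, its shut position. The arm hid most of the valves in that last side picture, so their final check rests on the top view.

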